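# Build up the tiered pastry stand

### The arm

A 6-joint arm with a two-finger parallel gripper is mounted at the origin on the work surface. World frame = base frame: x ahead of the robot, y to its left, z up, the work surface at z = 0. Lengths are in m, angles in rad, forces in N, time in s.
With the tool pointing down it reaches from about 0.35 to 0.975 m from the base axis. Payload 4.9 kg.
Tool frame: the origin (TCP) lies at the very end of the fingers, on their centre line; the grasp point (between the pads) lies 19 mm behind it; x points along the fingers, y is the direction in which the jaws open and shut, and the axes are right-handed (so a half turn about x gives the same grasp; the last joint's range is limited). The gripper opens to 85 mm and grips with 20 to 120 N. Pads are 22 mm wide; open, the fingers measure 114 mm over their backs; the gripper's body (76 mm by 85 mm) begins 54 mm behind the grasp point. The pads swing forward as they close: fully open they stand 13 mm farther back than shut.
Start: joints at [1.016, 0.053, 1.613, -0, 1.476, -0.119], TCP at [0.264, 0.567, 0.231] pointing down, gripper open.
Joint ranges: [-3.01, 3.01], [-1.01, 2.22], [0.06, 2.58], [-1.02, 4.17], [0.09, 2.62], [-3.14, 3.14]. Speed limits (rad/s): [2.57, 2.57, 3.14, 3.14, 3.14, 3.14].

### API

Orientations are given as a rotation vector (axis times angle).
In Python, from station import ctrl, get_image, calibration, finish_job, search_frame, cut_out, mark_of gives the robot as it stands. The module is installed in compiled form; this text tells all that it offers.
- The arm moves only by the tool arm_command, never from a script. Its argument "plan" is a list that holds one entry, the list of rows, each a list of 7 numbers: the shift along the tool's x, y, z in m, then the turn, a rotation vector about the tool's x, y, z in degrees, then the finger opening in m, from 0 to 0.0854. A call has 1 to 20 rows; each row shifts and turns the pose as measured when the row begins, along the tool's axes as they then stand; what a row does not reach is not made up. A row lasts 1/12 s, in which the tool goes at most 41.7 mm and 7.16 degrees, less where a joint would pass 70% of its speed; a pose out of reach is approached as far as the arm can. A call with a gripper value outside its range is refused whole. The fingers move at their own pace and stop on an object; "squeeze" is the grip in N (left out, the last holds). Time passes only in rows, so rows that do not move let the fingers close. It gives the time, the measured TCP pose, the force and the opening at its end, in the units of the state.
- ctrl.get_obs(): the state, without advancing time (a new reading comes with each control period).
- get_image(name): name is "side" or "top" or "wrist"; returns the picture (420x560x3 uint8, red, green, blue); there is no depth.
- calibration(name): a dict with "fx", "fy", "cx", "cy" (pixels), "cam_to_world" (4x4, takes a point from camera to world coordinates); the wrist camera has in their place "hand_eye" (4x4, takes a point from camera to tool coordinates, whose origin is the TCP and whose axes are the tool frame's). Camera axes: x right, y down, z forward; pixel columns grow to the right and rows downward; lengths in m; the calibration is good to about 2 mm. A picture is of the moment at which its call begins: read the wrist's pose just before it. calibration takes no time and is no camera call.
- finish_job(): hands the job in, once; it reports no verdict.
Trained networks look in the newest picture that a camera, given by its name, has taken for a name from the list of things; names that differ only in an ending like _2 or _b are one class to them, and where a whole thing is asked for, a point or a joint stands for the part that bears it (a point fixed in the world has none). Each returns a list of dicts, best first, with "conf" (0 to 1); they miss things now and then, are a little off and sometimes report something else, mostly with a low value. They report only what shows in the picture. A call takes as long as a camera call.
- search_frame(camera, thing): "at" ([x, y, z] in m, in the coordinates of the camera as it stood for that picture, good to about 4 mm: the middle of the surface that is visible of it).
- cut_out(camera, thing): "mask" (420x560 bool, what is visible of it).
- mark_of(camera, thing): "at" ([x, y, z] in m, in the coordinates of the camera as it stood for that picture, good to about 4 mm: a listed point, or the origin of a listed thing).
The state is a dict: "t": time; "q": joint angles; "dq": joint speeds; "effort": joint torques, N m; "tool_pos": TCP position; "tool_rot": TCP orientation; "contact_force": force on the tool from outside, world axes, zero at the start; "wrist_torque": the same for the moment, N m; "opening": finger opening in m.
Only numpy, scipy, OpenCV 4.12 (cv2) and the standard library are available. Lean on these libraries where they do the work, as an engineer would, in place of code of your own. Each camera call takes 0.05 s, during which the arm holds its last target. There are 200 camera calls.

### The job

Put the tiered pastry stand together on its square foot, working from the bottom up: first the large tier, then the medium one, then the small one, and the wooden finial on top, each set over the spigot below so that it sits down fully and level. Let go of each piece before fetching the next, and leave the sugar shaker, the ring cutter, the jar and the cup standing where they are.

Things in the scene. Friction and masses are not known exactly. Their poses are not given: they have to be found in the camera images.
- foot: The stand's foot, fixed to the table: dark steel plate 110 x 110 mm, 12 mm thick, with a round stub 34 mm across in its middle. The stub's flat top, 30 mm above the origin, is the seat for the first tier; on it stands a tapered spigot (18 to 8 mm across, 12 mm high). Origin: centre of the underside, z up.
- large_tier: Large tier, loose: round wooden plate 180 mm across, rim top at 28 mm, on a 56 mm wide boss 16 mm high; steel column 34 mm across (grip here) from 22 to 76 mm. Its flat top at 76 mm is the next seat, with a tapered spigot (18 to 8 mm across, 12 mm high). Socket in the underside, 21 mm wide, 16 mm deep, goes over the spigot below. Origin: centre of underside, z up. 0.4 kg.
- medium_tier: Medium tier, loose: round wooden plate 140 mm across, rim top at 28 mm, on a 56 mm wide boss 16 mm high; steel column 34 mm across (grip here) from 22 to 76 mm. Its flat top at 76 mm is the next seat, with a tapered spigot (18 to 8 mm across, 12 mm high). Socket in the underside, 21 mm wide, 16 mm deep, goes over the spigot below. Origin: centre of underside, z up. 0.3 kg.
- small_tier: Small tier, loose: round wooden plate 100 mm across, rim top at 28 mm, on a 56 mm wide boss 16 mm high; steel column 34 mm across (grip here) from 22 to 76 mm. Its flat top at 76 mm is the next seat, with a tapered spigot (18 to 8 mm across, 12 mm high). Socket in the underside, 21 mm wide, 16 mm deep, goes over the spigot below. Origin: centre of underside, z up. 0.2 kg.
- finial: Wooden finial, the loose round knob that crowns the stand: 47 mm tall, 36 mm across at its foot, 40 mm across (grip here) from 19 to 40 mm up, 24 mm at the top. Socket in the underside, 21 mm wide, 16 mm deep, for the spigot. Origin: centre of the underside, z up. Mass about 0.07 kg.
- shaker: Aluminium sugar shaker, 52 mm across and 72 mm tall, a loose bystander. Origin: centre of the underside, z up.
- cutter: Steel ring cutter, 48 mm across and 35 mm tall, a loose bystander. Origin: centre of the underside, z up.
- jar: Glass jar with a steel cap, 64 mm across and 85 mm tall, a loose bystander. Origin: centre of the underside, z up.
- cup: White ceramic cup, 66 mm across and 60 mm tall, a loose bystander. Origin: centre of the underside, z up.

How it is judged:
By the outcome, as a careful person would: the job done as asked, in the order asked, and still so for the second after the job is handed in, with the robot touching nothing.
It also fails if it takes over 141 s, if anything falls off the work surface, if the arm or the gripper's body presses on something with over 40 N, if the wrist force passes 120 N, or if a joint passes its speed limit or range.

## Working session

There is one attempt and no reset: what is moved stays moved. The work goes in short steps, Python scripts to look and compute and a tool call to move; the robot and the scene stay as the last step left them, time stands still between calls to the robot, and variables do not carry over. Pictures are saved under pics/ and viewed, about 12 in all and at most 16, crops included, and the job is handed in when it is done.

Besides the shell and the picture viewer there is one more tool, called after "Call:" by a JSON object that holds its "name" and its "arguments", one argument or row to a line. arm_command: Moves the arm, as the interface text tells. Its arguments: {"type":"object","properties":{"plan":{"type":"array","items":{"type":"array","items":{"type":"array","items":{"type":"number"}}}},"squeeze":{"type":"number"}},"required":["plan"]}

```bash
mkdir -p pics
cat > h.py <<'E'
import numpy as np, cv2
from station import ctrl,get_image,calibration,finish_job,search_frame,cut_out,mark_of
from scipy.spatial.transform import Rotation as R
np.set_printoptions(precision=4,suppress=True)
def pose():
    o=ctrl.get_obs(); T=np.eye(4); T[:3,:3]=R.from_rotvec(o['tool_rot']).as_matrix(); T[:3,3]=o['tool_pos']; return o,T
def snap(cam,name=None):
    o,T=pose(); im=get_image(cam); c=calibration(cam)
    C=T@c['hand_eye'] if cam=='wrist' else np.array(c['cam_to_world'])
    if name: cv2.imwrite('pics/'+name+'.png',im[:,:,::-1])
    return im,c,C
def w(C,p): return (C@np.append(p,1))[:3]
def proj(c,C,P):
    p=np.linalg.inv(C)@np.append(P,1); return np.array([c['fx']*p[0]/p[2]+c['cx'],c['fy']*p[1]/p[2]+c['cy']])
def ray(c,C,uv,z):
    d=C[:3,:3]@np.array([(uv[0]-c['cx'])/c['fx'],(uv[1]-c['cy'])/c['fy'],1]); o=C[:3,3]
    return o+d*(z-o[2])/d[2]
names=['foot','large_tier','medium_tier','small_tier','finial','shaker','cutter','jar','cup']
E
python3 - <<'E'
from h import *
o,T=pose();print(o);print(T)
for cam in ['top','side']:
    im,c,C=snap(cam,cam+'0');print(cam,C, c['fx'])
    for n in names:
        r=mark_of(cam,n)
        for k in r[:2]: print(n,round(k['conf'],2),w(C,k['at']),proj(c,C,w(C,k['at'])))
E
```

```text
{'t': 0.0, 'q': array([ 1.016 ,  0.0534,  1.6143,  0.    ,  1.476 , -0.119 ]), 'dq': array([ 0.0018,  0.0016, -0.    ,  0.0001,  0.0014, -0.0002]), 'effort': array([  0.0005, -39.3668, -37.0183,  -0.    ,   0.0068,   0.    ]), 'tool_pos': array([0.2635, 0.5661, 0.23  ]), 'tool_rot': array([ 0.3403,  1.5443, -0.3434]), 'contact_force': array([ 0.5368, -0.058 , -0.3646]), 'wrist_torque': array([ 0.0027, -0.0042,  0.0354]), 'opening': 0.08530992241699253}
[[-0.0011  0.4221  0.9065  0.2635]
 [-0.0018  0.9065 -0.4221  0.5661]
 [-1.     -0.0021 -0.0003  0.23  ]
 [ 0.      0.      0.      1.    ]]
top [[ 0.0159 -0.9876  0.1562  0.4062]
 [-0.9999 -0.0158  0.0022 -0.0418]
 [ 0.0003 -0.1562 -0.9877  1.1772]
 [ 0.      0.      0.      1.    ]] 428.47629712343166
foot 0.89 [ 0.4656 -0.0792  0.0024] [287.9156 254.1929]
large_tier 0.65 [ 0.6312  0.0739 -0.0005] [233.8125 193.9144]
medium_tier 0.59 [ 0.6611 -0.2011  0.0028] [332.2238 184.7428]
small_tier 0.57 [0.4233 0.2916 0.0018] [151.2981 267.6833]
finial 0.72 [ 0.4026 -0.303  -0.0033] [369.9296 278.9141]
shaker 0.59 [0.428  0.1312 0.0009] [210.3983 266.8818]
cutter 0.55 [ 0.7275 -0.0705  0.0042] [285.8688 160.8891]
jar 0.84 [0.6095 0.3142 0.0016] [147.2488 200.0654]
cup 0.83 [ 0.5968 -0.3627  0.0043] [390.7193 208.2494]
side [[ 0.9393 -0.1654  0.3007  0.1963]
 [-0.3431 -0.4581  0.82   -1.0456]
 [ 0.0021 -0.8734 -0.487   0.6479]
 [ 0.      0.      0.      1.    ]] 528.9549788310469
foot 0.6 [ 0.4654 -0.0797  0.0016] [240.8405 245.4913]
medium_tier 0.78 [ 0.659  -0.2003 -0.0008] [342.4836 258.3784]
small_tier 0.81 [0.4279 0.2883 0.001 ] [190.078 180.825]
finial 0.8 [ 0.4051 -0.3018 -0.0005] [244.1398 313.2261]
finial 0.15 [ 0.6024 -0.3666 -0.0024] [354.6139 311.8066]
shaker 0.83 [0.4373 0.1269 0.0038] [206.8815 205.3288]
cutter 0.79 [ 0.7237 -0.0673 -0.001 ] [342.0947 223.9874]
cup 0.78 [ 0.6048 -0.3677 -0.0018] [356.0884 311.6446]
```

View pics/top0.png

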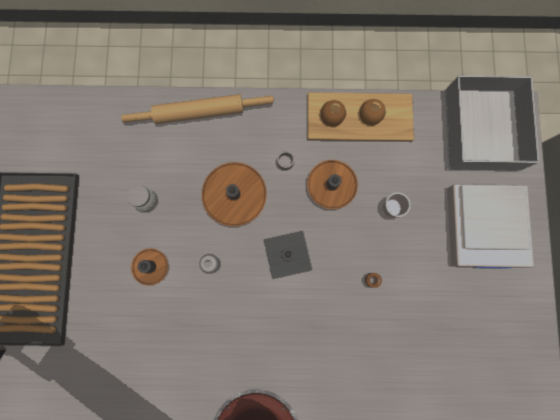

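View pics/side0.png

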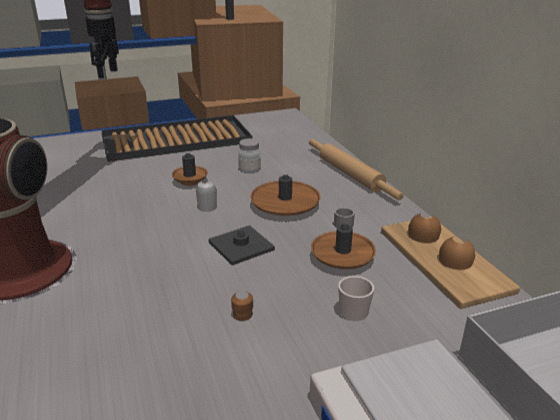

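The top view shows the tiers at (234,194), (332,184) and (150,266), the foot at (288,254) and the finial at (373,280). The networks agree with this. The finial looks odd, so I'll enlarge it.

Run:
```python
import cv2,numpy as np
s=cv2.imread('pics/side0.png');t=cv2.imread('pics/top0.png')
f=lambda a,u,v,r:cv2.resize(a[v-r:v+r,u-r:u+r],(390,390),interpolation=cv2.INTER_CUBIC)
cv2.imwrite('pics/c1.png',np.hstack([f(s,242,305,24),f(t,373,280,24)]))
```

```text
(no output)
```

View pics/c1.png

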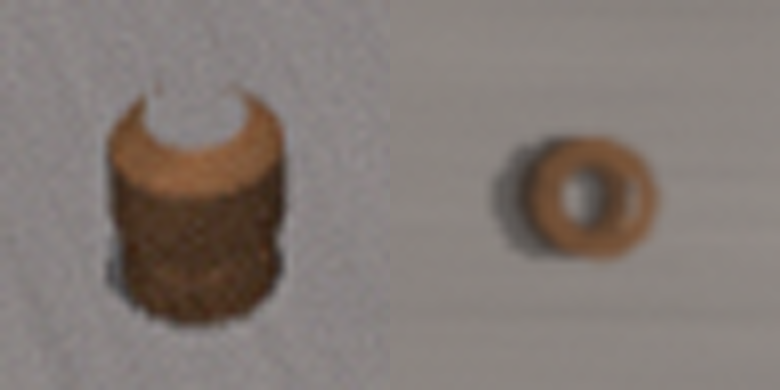

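Two pieces of good news: the finial is upright, with a grey 24 mm top, and so is everything else. I'll move above the large tier for a wrist measurement. The shift is about -0.291 in y and +0.541 in z.

Call:
{"name": "arm_command", "arguments": {
  "plan": [
    [[0, -0.0194, 0.036, 0, 0, 0, 0.08], [0, -0.0194, 0.036, 0, 0, 0, 0.08], [0, -0.0194, 0.036, 0, 0, 0, 0.08], [0, -0.0194, 0.036, 0, 0, 0, 0.08], [0, -0.0194, 0.036, 0, 0, 0, 0.08], [0, -0.0194, 0.036, 0, 0, 0, 0.08], [0, -0.0194, 0.036, 0, 0, 0, 0.08], [0, -0.0194, 0.036, 0, 0, 0, 0.08], [0, -0.0194, 0.036, 0, 0, 0, 0.08], [0, -0.0194, 0.036, 0, 0, 0, 0.08], [0, -0.0194, 0.036, 0, 0, 0, 0.08], [0, -0.0194, 0.036, 0, 0, 0, 0.08], [0, -0.0194, 0.036, 0, 0, 0, 0.08], [0, 0, 0, 0, 0, 0, 0.08]]
  ],
  "squeeze": 60
}}

```text
t: 2.17
tool_pos: [0.5899, 0.132, 0.2323]
tool_rot: [0.338, 1.539, -0.331]
contact_force: [-0.3, 0.4, -0.3]
opening: 0.0799
```

```bash
cat >> h.py <<'E'
def go(x,y,z):
    o,T=pose(); d=T[:3,:3].T@(np.array([x,y,z])-T[:3,3])
    print('t',round(o['t'],2),'tcp',T[:3,3],'xaxis',T[:3,0],'open',round(o['opening'],4),'F',o['contact_force'],'shift',d,'rows',np.linalg.norm(d)/.04)
E
python3 - <<'E'
from h import *
go(.6312,.0739,.23)
im,c,C=snap('wrist','w1');print(c['hand_eye'],c['fx'])
for n in ['large_tier','cutter','foot']:
    r=mark_of('wrist',n)
    for k in r[:2]: print(n,round(k['conf'],2),w(C,k['at']),proj(c,C,w(C,k['at'])))
for z in (0,.076): print(proj(c,C,np.array([.6312,.0739,z])))
E
```

```text
t 2.17 tcp [0.5899 0.132  0.2323] xaxis [ 0.0064  0.0031 -1.    ] open 0.0799 F [-0.3166  0.4067 -0.3244] shift [ 0.0024 -0.0358  0.0616] rows 1.7826294820987767
[[ 0.001  -0.3019  0.9533 -0.142 ]
 [ 1.     -0.0005 -0.0012  0.0006]
 [ 0.0008  0.9533  0.3019 -0.0772]
 [ 0.      0.      0.      1.    ]] 294.1496091669012
large_tier 0.72 [ 0.6252  0.0717 -0.0047] [245.2822 217.8112]
cutter 0.58 [ 0.7308 -0.0662 -0.0036] [194.6426 313.1758]
foot 0.93 [ 0.4637 -0.0782 -0.0018] [ 82.0688 155.6937]
[248.3545 222.155 ]
[242.5914 246.1341]
```

View pics/w1.png

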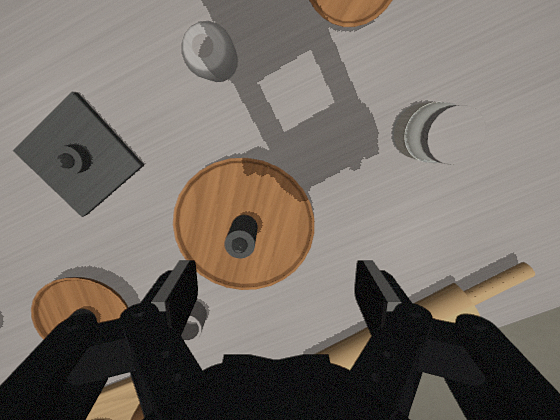

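The wrist view shows the large tier plate at (244,223) with its column top at (241,244), the foot at (78,155) and the gripper fingers below. I'll refine the positions by matching the hull centroids of the masks to the projected model.

```bash
cat >> h.py <<'E'
from scipy.optimize import least_squares
a=np.linspace(0,2*np.pi,60,endpoint=False)
def ring(r,z): return np.c_[r*np.cos(a),r*np.sin(a),0*a+z]
def tier(R): return np.vstack([ring(R,.028),ring(R,.018),ring(.028,0),ring(.017,.076),ring(.004,.088)])
s=.055*np.array([[1,1],[1,-1],[-1,-1],[-1,1]])
M={'large_tier':tier(.09),'medium_tier':tier(.07),'small_tier':tier(.05),
 'finial':np.vstack([ring(.018,0),ring(.02,.019),ring(.02,.04),ring(.012,.047)]),
 'foot':np.vstack([np.c_[s,0*s[:,0]],np.c_[s,0*s[:,0]+.012],ring(.017,.03),ring(.004,.042)])}
def hullc(p):
    h=cv2.convexHull(np.float32(p)); m=cv2.moments(h); return np.array([m['m10'],m['m01']])/m['m00'],m['m00']
def fit(cam,c,C,n,z0,x0,yaw=0):
    r=cut_out(cam,n)
    if not r: return None
    k=np.uint8(r[0]['mask']); _,L,S,_=cv2.connectedComponentsWithStats(k); k=L==1+np.argmax(S[1:,4])
    v,u=np.nonzero(k); mc,ma=hullc(np.c_[u,v])
    Rz=R.from_euler('z',yaw).as_matrix(); P=M[n]@Rz.T
    def pr(x):
        q=(np.linalg.inv(C)@np.c_[P+[x[0],x[1],z0],np.ones(len(P))].T)[:3]
        return np.c_[c['fx']*q[0]/q[2]+c['cx'],c['fy']*q[1]/q[2]+c['cy']]
    f=lambda x: hullc(pr(x))[0]-mc
    s=least_squares(f,x0,diff_step=1e-3)
    edge=u.min()<2 or v.min()<2 or u.max()>557 or v.max()>417
    print(cam,n,round(r[0]['conf'],2),s.x,'area ratio',round(ma/hullc(pr(s.x))[1],3),'EDGE' if edge else '')
    return s.x
E
python3 - <<'E'
from h import *
X={'large_tier':(.63,.073),'medium_tier':(.66,-.2),'small_tier':(.425,.29),'finial':(.404,-.302),'foot':(.465,-.079)}
for cam in ('wrist','top','side'):
    im,c,C=snap(cam)
    for n in X:
        if cam=='wrist' and n not in('large_tier','foot'): continue
        fit(cam,c,C,n,0,X[n],0.2)
go(.6305,.0735,.12)
E
```

```text
wrist large_tier 0.68 [0.6278 0.0711] area ratio 0.965 
wrist foot 0.88 [ 0.4655 -0.0772] area ratio 0.991 
top large_tier 0.83 [0.6274 0.0718] area ratio 0.928 
top medium_tier 0.71 [ 0.6583 -0.1963] area ratio 0.925 
top finial 0.57 [ 0.3995 -0.3007] area ratio 0.799 
top foot 0.59 [ 0.4642 -0.0764] area ratio 0.982 
side large_tier 0.86 [0.6268 0.0687] area ratio 0.92 
side medium_tier 0.73 [ 0.6583 -0.1983] area ratio 0.918 
side small_tier 0.91 [0.427  0.2838] area ratio 0.843 
side finial 0.72 [ 0.3998 -0.3071] area ratio 0.874 
side foot 0.84 [ 0.4656 -0.0818] area ratio 0.934 
t 3.12 tcp [0.5867 0.1374 0.2324] xaxis [ 0.0048  0.0056 -1.    ] open 0.0802 F [ 0.6678 -0.0646 -0.6091] shift [ 0.1123 -0.0413  0.0658] rows 3.4131301974770976
```

```bash
cat >> h.py <<'E'
_go=go
def go(x,y,z):
    _go(x,y,z); o,T=pose(); Rm=T[:3,:3]
    print('turn deg',np.degrees(Rm.T@np.cross(Rm[:,0],[0,0,-1])),'yaxis',Rm[:,1])
E
python3 -c "
from h import *
go(.6275,.0712,.13)"
```

```text
t 3.12 tcp [0.5867 0.1374 0.2324] xaxis [ 0.0048  0.0056 -1.    ] open 0.0802 F [ 0.6678 -0.0646 -0.6091] shift [ 0.1022 -0.0446  0.064 ] rows 3.214898604384049
turn deg [ 0.      0.1196 -0.4028] yaxis [0.4081 0.9129 0.007 ]
```

Call:
{"name": "arm_command", "arguments": {
  "plan": [
    [[0.0, -0.015, 0.021, 0, 0.12, -0.4, 0.08], [0.03, -0.015, 0.021, 0, 0, 0, 0.08], [0.035, -0.0145, 0.022, 0, 0, 0, 0.08], [0.037, 0, 0, 0, 0, 0, 0.08], [0, 0, 0, 0, 0, 0, 0.08], [0, 0, 0, 0, 0, 0, 0.08]]
  ]
}}

```text
t: 3.62
tool_pos: [0.6322, 0.0686, 0.1326]
tool_rot: [0.33, 1.536, -0.326]
contact_force: [-0.2, 0.6, 1.1]
opening: 0.0795
```

Run:
```python
from h import *
im,c,C=snap('wrist','w2')
go(.6275,.0712,.039)
for n,x in (('large_tier',(.6275,.0712)),('foot',(.465,-.077))): fit('wrist',c,C,n,0,x,.2)
for z in (.076,.088): print(proj(c,C,np.array([.6275,.0712,z])))
go(.6275,.0712,.039)
```

```text
t 3.67 tcp [0.6313 0.0689 0.1319] xaxis [ 0.008   0.0007 -1.    ] open 0.0802 F [-1.0319  0.2696 -1.149 ] shift [ 0.0928  0.0002 -0.0051] rows 2.324314716947846
turn deg [ 0.      0.4012 -0.2215] yaxis [0.4062 0.9138 0.0039]
wrist large_tier 0.92 [0.6277 0.0714] area ratio 0.974 
wrist foot 0.79 [ 0.4737 -0.0672] area ratio 0.763 EDGE
[275.6152 219.835 ]
[275.6719 225.9644]
t 3.77 tcp [0.6327 0.0695 0.1344] xaxis [ 0.0127  0.0009 -0.9999] open 0.0802 F [ 0.0799 -0.1116 -0.6246] shift [ 0.0953 -0.0011 -0.0065] rows 2.3893777653185904
turn deg [ 0.      0.6447 -0.3392] yaxis [0.4053 0.9141 0.0059]
```

View pics/w2.png

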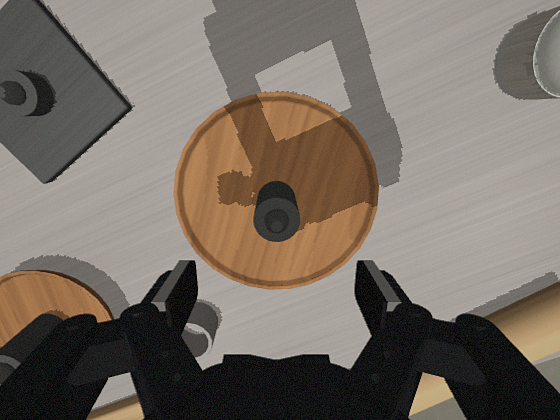

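The column top at (277,219) agrees with the prediction of (275.6,219.8). Next I descend and grip.

Call:
{"name": "arm_command", "arguments": {
  "plan": [
    [[0.03, 0, -0.006, 0, 0.4, -0.2, 0.08], [0.034, 0, 0, 0, 0, 0, 0.08], [0.028, 0, 0, 0, 0, 0, 0.08], [0, 0, 0, 0, 0, 0, 0.08]]
  ]
}}

```text
t: 4.1
tool_pos: [0.6374, 0.0748, 0.0555]
tool_rot: [0.329, 1.517, -0.318]
contact_force: [-1.5, 0.9, -1.4]
opening: 0.0802
```

Run:
```python
from h import *
for i in range(3): go(.6275,.0712,.039);snap('wrist')
```

```text
t 4.1 tcp [0.6374 0.0748 0.0555] xaxis [ 0.0298  0.0008 -0.9996] open 0.0802 F [-1.5379  0.9147 -1.4233] shift [ 0.0162 -0.0075 -0.008 ] rows 0.4889511390857578
turn deg [ 0.      1.5451 -0.7309] yaxis [0.4018 0.9156 0.0128]
t 4.15 tcp [0.6394 0.0749 0.0589] xaxis [ 0.0345  0.0009 -0.9994] open 0.0802 F [ 0.4126 -0.6096  0.9417] shift [ 0.0195 -0.0085 -0.0101] rows 0.5870346382571136
turn deg [ 0.      1.7885 -0.8423] yaxis [0.4017 0.9156 0.0147]
t 4.2 tcp [0.641  0.0747 0.0611] xaxis [ 0.0383  0.0008 -0.9993] open 0.0802 F [0.2324 0.3836 0.667 ] shift [ 0.0216 -0.009  -0.0118] rows 0.6545242191916827
turn deg [ 0.      1.992  -0.9253] yaxis [0.4018 0.9156 0.0161]
```

Call:
{"name": "arm_command", "arguments": {
  "plan": [
    [[0, 0, 0, 0, 0, 0, 0.08], [0, 0, 0, 0, 0, 0, 0.08], [0, 0, 0, 0, 0, 0, 0.08]]
  ]
}}

```text
t: 4.5
tool_pos: [0.6466, 0.075, 0.0709]
tool_rot: [0.331, 1.495, -0.313]
contact_force: [0.5, 0.6, -0.1]
opening: 0.0799
```

Run:
```python
from h import *
for i in range(3): go(.6275,.0712,.039);snap('wrist')
```

```text
t 4.5 tcp [0.6466 0.075  0.0709] xaxis [ 0.0525  0.0008 -0.9986] open 0.0799 F [ 0.528   0.5923 -0.0823] shift [ 0.0308 -0.0119 -0.0174] rows 0.9328739570175274
turn deg [ 0.      2.7385 -1.2485] yaxis [0.4011 0.9158 0.0218]
t 4.55 tcp [0.647  0.075  0.0713] xaxis [ 0.0535  0.0008 -0.9986] open 0.0795 F [ 0.9299 -0.4018  1.0184] shift [ 0.0312 -0.012  -0.0179] rows 0.947299696479819
turn deg [ 0.      2.7886 -1.2734] yaxis [0.4011 0.9158 0.0222]
t 4.6 tcp [0.6466 0.0749 0.0706] xaxis [ 0.0524  0.0008 -0.9986] open 0.0797 F [ 0.1839 -0.2463 -0.6481] shift [ 0.0306 -0.0118 -0.0174] rows 0.9273078552870845
turn deg [ 0.      2.7326 -1.2476] yaxis [0.4012 0.9157 0.0218]
```

Call:
{"name": "arm_command", "arguments": {
  "plan": [
    [[0.008, -0.003, -0.0045, 0, 0.7, -0.3, 0.08], [0.008, -0.003, -0.0045, 0, 0.7, -0.3, 0.08], [0.008, -0.003, -0.0045, 0, 0.7, -0.3, 0.08], [0.008, -0.003, -0.004, 0, 0.7, -0.3, 0.08], [0, 0, 0, 0, 0, 0, 0.08], [0, 0, 0, 0, 0, 0, 0.08], [0, 0, 0, 0, 0, 0, 0.08]]
  ]
}}

```text
t: 5.23
tool_pos: [0.6214, 0.0702, 0.0309]
tool_rot: [0.324, 1.56, -0.326]
contact_force: [-0.0, -0.6, 0.1]
opening: 0.0797
```

Run:
```python
from h import *
go(.6275,.0712,.039);snap('wrist');go(.6275,.0712,.039)
```

```text
t 5.23 tcp [0.6214 0.0702 0.0309] xaxis [-0.0135  0.0013 -0.9999] open 0.0797 F [-0.0212 -0.5821  0.0623] shift [-0.0082  0.0033  0.0051] rows 0.25346291684890504
turn deg [ 0.     -0.7397  0.2424] yaxis [ 0.4022  0.9155 -0.0042]
t 5.28 tcp [0.6215 0.0702 0.0311] xaxis [-0.0133  0.0013 -0.9999] open 0.0801 F [-0.0691 -0.7704  0.4795] shift [-0.008   0.0032  0.005 ] rows 0.24929594316574935
turn deg [ 0.     -0.7269  0.2386] yaxis [ 0.4022  0.9156 -0.0042]
```

Call:
{"name": "arm_command", "arguments": {
  "plan": [
    [[-0.007, 0.0027, 0.0042, 0, -0.6, 0.2, 0.08], [0, 0, 0, 0, 0, 0, 0.08], [0, 0, 0, 0, 0, 0, 0.08]]
  ]
}}

```text
t: 5.53
tool_pos: [0.6278, 0.0711, 0.0395]
tool_rot: [0.325, 1.546, -0.324]
contact_force: [-0.1, 0.9, -1.0]
opening: 0.0801
```

Run:
```python
from h import *
go(.6275,.0712,.039);snap('wrist');go(.6275,.0712,.039)
```

```text
t 5.53 tcp [0.6278 0.0711 0.0395] xaxis [ 0.0004  0.0002 -1.    ] open 0.0801 F [-0.0502  0.8612 -0.9566] shift [ 0.0005 -0.0001 -0.0003] rows 0.015207958019896979
turn deg [ 0.      0.0164 -0.0203] yaxis [0.4022 0.9156 0.0004]
t 5.58 tcp [0.6284 0.0712 0.04  ] xaxis [ 0.0017  0.0003 -1.    ] open 0.08 F [ 0.0776  0.5507 -0.1216] shift [ 0.001  -0.0003 -0.0008] rows 0.03433442099671128
turn deg [ 0.      0.0824 -0.0521] yaxis [0.4022 0.9156 0.0009]
```

Spot on. Gripping.

Call:
{"name": "arm_command", "arguments": {
  "plan": [
    [[0, 0, 0, 0, 0, 0, 0.02], [0, 0, 0, 0, 0, 0, 0.02], [0, 0, 0, 0, 0, 0, 0.02], [0, 0, 0, 0, 0, 0, 0.02], [0, 0, 0, 0, 0, 0, 0.02], [0, 0, 0, 0, 0, 0, 0.02]]
  ],
  "squeeze": 60
}}

```text
t: 6.08
tool_pos: [0.6294, 0.071, 0.0416]
tool_rot: [0.325, 1.542, -0.324]
contact_force: [-0.1, -0.6, 0.2]
opening: 0.0328
```

Run:
```python
from h import *
go(.6275,.0712,.039);snap('wrist');go(.4655,-.0772,.15)
```

```text
t 6.08 tcp [0.6294 0.071  0.0416] xaxis [ 0.004  -0.0002 -1.    ] open 0.0328 F [-0.0555 -0.6144  0.1798] shift [ 0.0026 -0.0006 -0.0018] rows 0.08021442895354859
turn deg [ 0.      0.2171 -0.0799] yaxis [0.402  0.9156 0.0014]
t 6.13 tcp [0.6294 0.071  0.0416] xaxis [ 0.004  -0.0003 -1.    ] open 0.0326 F [-0.119  -0.162   1.1008] shift [-0.109  -0.2014 -0.09  ] rows 6.152297453356419
turn deg [ 0.      0.2153 -0.0787] yaxis [0.402  0.9156 0.0014]
```

Call:
{"name": "arm_command", "arguments": {
  "plan": [
    [[-0.01, 0, 0, 0, 0, 0, 0.02], [-0.018, 0, 0, 0, 0.1, 0, 0.02], [-0.02, 0, 0, 0, 0, 0, 0.02], [-0.02, 0, 0, 0, 0, 0, 0.02], [-0.018, 0, 0, 0, 0, 0, 0.02], [-0.008, 0, 0, 0, 0, 0, 0.02], [0, 0, 0, 0, 0, 0, 0.02], [0, 0, 0, 0, 0, 0, 0.02], [0, 0, 0, 0, 0, 0, 0.02]]
  ]
}}

```text
t: 6.88
tool_pos: [0.6218, 0.0713, 0.1317]
tool_rot: [0.323, 1.563, -0.327]
contact_force: [-0.3, -0.5, -4.3]
opening: 0.0326
```

Run:
```python
from h import *
go(.467,-.0775,.15)
```

```text
t 6.88 tcp [0.6218 0.0713 0.1317] xaxis [-0.0165  0.001  -0.9999] open 0.0326 F [-0.3042 -0.5253 -4.2856] shift [-0.0159 -0.1986 -0.0822] rows 5.38812177966872
turn deg [ 0.     -0.8863  0.3281] yaxis [ 0.4018  0.9157 -0.0057]
```

Call:
{"name": "arm_command", "arguments": {
  "plan": [
    [[-0.005, -0.01, -0.004, 0, -0.6, 0.2, 0.02], [-0.005, -0.02, -0.008, 0, 0, 0, 0.02], [0, -0.02, -0.008, 0, 0, 0, 0.02], [0, -0.02, -0.008, 0, 0, 0, 0.02], [0, -0.02, -0.008, 0, 0, 0, 0.02], [0, -0.02, -0.008, 0, 0, 0, 0.02], [0, -0.02, -0.008, 0, 0, 0, 0.02], [0, -0.02, -0.008, 0, 0, 0, 0.02], [0, -0.02, -0.008, 0, 0, 0, 0.02], [0, -0.01, -0.004, 0, 0, 0, 0.02], [0, 0, 0, 0, 0, 0, 0.02], [0, 0, 0, 0, 0, 0, 0.02], [0, 0, 0, 0, 0, 0, 0.02]]
  ]
}}

```text
t: 7.97
tool_pos: [0.467, -0.0668, 0.1236]
tool_rot: [0.324, 1.583, -0.325]
contact_force: [1.1, 0.9, -3.2]
opening: 0.0326
```

Run:
```python
from h import *
go(.467,-.0775,.1)
```

```text
t 7.97 tcp [ 0.467  -0.0668  0.1236] xaxis [-0.0356  0.0067 -0.9993] open 0.0326 F [ 1.1432  0.9124 -3.23  ] shift [ 0.0235 -0.0096  0.0051] rows 0.6468568391135554
turn deg [ 0.     -2.0237  0.4636] yaxis [ 0.4002  0.9164 -0.0081]
```

Call:
{"name": "arm_command", "arguments": {
  "plan": [
    [[0.007, -0.004, 0.002, 0, -0.8, 0.2, 0.02], [0.007, -0.004, 0.002, 0, -0.8, 0.2, 0.02], [0, 0, 0, 0, 0, 0, 0.02], [0, 0, 0, 0, 0, 0, 0.02], [0, 0, 0, 0, 0, 0, 0.02]]
  ]
}}

```text
t: 8.38
tool_pos: [0.47, -0.0729, 0.1092]
tool_rot: [0.322, 1.553, -0.318]
contact_force: [0.1, -0.4, -3.7]
opening: 0.0326
```

Run:
```python
from h import *
im,c,C=snap('wrist')
fit('wrist',c,C,'large_tier',.06,(.466,-.077))
im,c,C=snap('side','s1');fit('side',c,C,'large_tier',.06,(.466,-.077))
im,c,C=snap('top');fit('top',c,C,'large_tier',.06,(.466,-.077))
for n in names[5:]:
    r=mark_of('top',n); r and print(n,w(C,r[0]['at']))
go(.467,-.0775,.1)
```

```text
wrist large_tier 0.74 [ 0.4662 -0.0715] area ratio 0.973 
side large_tier 0.84 [ 0.4715 -0.0659] area ratio 0.848 
top large_tier 0.79 [ 0.4172 -0.0577] area ratio 0.248 
shaker [0.4297 0.1305 0.002 ]
cutter [ 0.7274 -0.0716  0.0018]
jar [0.6104 0.3136 0.0047]
cup [0.6117 0.313  0.0028]
t 8.88 tcp [ 0.4697 -0.0735  0.1092] xaxis [-0.0051  0.0034 -1.    ] open 0.0327 F [ 0.0342 -0.6382 -3.6716] shift [ 0.0092 -0.0048 -0.0009] rows 0.26136123225418273
turn deg [ 0.     -0.3452 -0.0649] yaxis [0.3972 0.9177 0.0011]
```

View pics/s1.png

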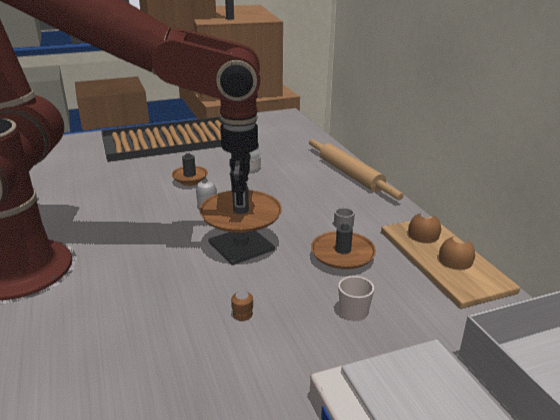

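The side view shows the tier held level above the foot at (240,240). Next I centre and lower it.

Call:
{"name": "arm_command", "arguments": {
  "plan": [
    [[0.005, -0.0035, -0.001, 0, -0.25, 0, 0.02], [0.007, 0, 0, 0, 0, 0, 0.02], [0, 0, 0, 0, 0, 0, 0.02], [0, 0, 0, 0, 0, 0, 0.02]]
  ]
}}

```text
t: 9.22
tool_pos: [0.467, -0.0767, 0.096]
tool_rot: [0.322, 1.548, -0.32]
contact_force: [0.5, 0.4, -3.4]
opening: 0.0327
```

Run:
```python
from h import *
go(.468,-.078,.075)
```

```text
t 9.22 tcp [ 0.467  -0.0767  0.096 ] xaxis [-0.0006  0.0014 -1.    ] open 0.0327 F [ 0.5495  0.4115 -3.4063] shift [ 0.021  -0.0008  0.0015] rows 0.5266854835093862
turn deg [ 0.     -0.0621 -0.0597] yaxis [0.3975 0.9176 0.001 ]
```

Call:
{"name": "arm_command", "arguments": {
  "plan": [
    [[0.004, -0.0008, 0.001, 0, 0, 0, 0.02], [0.005, 0, 0, 0, 0, 0, 0.02], [0.005, 0, 0, 0, 0, 0, 0.02], [0.003, 0, 0, 0, 0, 0, 0.02], [0, 0, 0, 0, 0, 0, 0.02], [0, 0, 0, 0, 0, 0, 0.02], [0, 0, 0, 0, 0, 0, 0.02]]
  ]
}}

```text
t: 9.8
tool_pos: [0.4669, -0.0777, 0.076]
tool_rot: [0.322, 1.55, -0.32]
contact_force: [0.1, 1.1, -3.7]
opening: 0.0324
```

Run:
```python
from h import *
go(.468,-.078,.0716)
```

```text
t 9.8 tcp [ 0.4669 -0.0777  0.076 ] xaxis [-0.0027  0.0022 -1.    ] open 0.0324 F [ 0.0651  1.1381 -3.654 ] shift [0.0044 0.0002 0.0011] rows 0.11309398460417447
turn deg [ 0.     -0.1905 -0.0562] yaxis [0.3977 0.9175 0.001 ]
```

Call:
{"name": "arm_command", "arguments": {
  "plan": [
    [[0.002, 0, 0.0, 0, -0.15, 0, 0.02], [0.002, 0, 0, 0, 0, 0, 0.02], [0.001, 0, 0, 0, 0, 0, 0.02], [0, 0, 0, 0, 0, 0, 0.02], [0, 0, 0, 0, 0, 0, 0.02]]
  ]
}}

```text
t: 10.22
tool_pos: [0.4678, -0.078, 0.0716]
tool_rot: [0.321, 1.545, -0.32]
contact_force: [-0.4, -0.2, -3.8]
opening: 0.0328
```

Run:
```python
from h import *
go(.468,-.078,.0716)
```

```text
t 10.22 tcp [ 0.4678 -0.078   0.0716] xaxis [ 0.002   0.0004 -1.    ] open 0.0328 F [-0.4241 -0.1622 -3.7918] shift [0.     0.     0.0002] rows 0.005795062245543029
turn deg [ 0.      0.0976 -0.0651] yaxis [0.3976 0.9176 0.0011]
```

Call:
{"name": "arm_command", "arguments": {
  "plan": [
    [[0.0015, 0, 0.0, 0, 0, 0, 0.02], [0, 0, 0, 0, 0, 0, 0.02], [0, 0, 0, 0, 0, 0, 0.02]]
  ]
}}

```text
t: 10.47
tool_pos: [0.4686, -0.0782, 0.0721]
tool_rot: [0.321, 1.544, -0.32]
contact_force: [-0.6, 0.1, -3.0]
opening: 0.0326
```

Run:
```python
from h import *
go(.468,-.078,.0716)
```

```text
t 10.47 tcp [ 0.4686 -0.0782  0.0721] xaxis [ 0.0028 -0.0002 -1.    ] open 0.0326 F [-0.5717  0.1315 -3.0248] shift [ 0.0005  0.     -0.0006] rows 0.019318964106942088
turn deg [ 0.      0.1526 -0.0559] yaxis [0.3974 0.9176 0.001 ]
```

Call:
{"name": "arm_command", "arguments": {
  "plan": [
    [[0.002, 0, 0.0, 0, 0.1, 0, 0.02], [0.002, 0, 0, 0, 0, 0, 0.02], [0, 0, 0, 0, 0, 0, 0.02]]
  ]
}}

```text
t: 10.72
tool_pos: [0.4689, -0.0784, 0.0718]
tool_rot: [0.321, 1.548, -0.32]
contact_force: [-1.1, 0.4, -3.8]
opening: 0.0327
```

Run:
```python
from h import *
go(.468,-.078,.0716)
```

```text
t 10.72 tcp [ 0.4689 -0.0784  0.0718] xaxis [-0.0012  0.001  -1.    ] open 0.0327 F [-1.1292  0.3989 -3.828 ] shift [ 0.0002 -0.     -0.001 ] rows 0.024718651247397343
turn deg [ 0.     -0.0863 -0.0246] yaxis [0.3971 0.9178 0.0004]
```

Call:
{"name": "arm_command", "arguments": {
  "plan": [
    [[0.004, 0, 0.0, 0, 0, 0, 0.02], [0.004, 0, 0, 0, 0, 0, 0.02]]
  ]
}}

```text
t: 10.88
tool_pos: [0.4701, -0.0788, 0.0715]
tool_rot: [0.32, 1.552, -0.32]
contact_force: [-17.4, 4.9, 29.1]
opening: 0.0323
```

Run:
```python
from h import *
go(.468,-.078,.0716)
```

```text
t 10.88 tcp [ 0.4701 -0.0788  0.0715] xaxis [-0.0045  0.0014 -1.    ] open 0.0323 F [-17.3633   4.9257  29.1145] shift [-0.0001 -0.0001 -0.0022] rows 0.05561317615561689
turn deg [ 0.     -0.2656  0.0303] yaxis [ 0.3965  0.918  -0.0005]
```

It's seated: TCP height 0.0715 against an expected 0.0716, and it resists with 29 N. Releasing and lifting.

Call:
{"name": "arm_command", "arguments": {
  "plan": [
    [[0, 0, 0, 0, 0, 0, 0.02], [0, 0, 0, 0, 0, 0, 0.07], [0, 0, 0, 0, 0, 0, 0.07], [0, 0, 0, 0, 0, 0, 0.07], [0, 0, 0, 0, 0, 0, 0.07], [-0.008, 0, 0, 0, 0, 0, 0.07], [-0.015, 0, 0, 0, 0, 0, 0.07], [-0.02, 0, 0, 0, 0, 0, 0.07], [-0.02, 0, 0, 0, 0, 0, 0.07], [-0.02, 0, 0, 0, 0, 0, 0.07], [-0.02, 0, 0, 0, 0, 0, 0.07], [-0.01, 0, 0, 0, 0, 0, 0.07], [0, 0, 0, 0, 0, 0, 0.07], [0, 0, 0, 0, 0, 0, 0.07], [0, 0, 0, 0, 0, 0, 0.07]]
  ]
}}

```text
t: 12.13
tool_pos: [0.472, -0.0795, 0.193]
tool_rot: [0.32, 1.546, -0.32]
contact_force: [-0.9, -0.2, 0.5]
opening: 0.0701
```

Run:
```python
from h import *
im,c,C=snap('wrist')
fit('wrist',c,C,'large_tier',.03,(.466,-.077))
im,c,C=snap('side','s2');fit('side',c,C,'large_tier',.03,(.466,-.077))
im,c,C=snap('top','t2');fit('top',c,C,'large_tier',.03,(.466,-.077))
go(.66,-.199,.2)
```

```text
wrist large_tier 0.55 [ 0.467  -0.0781] area ratio 0.976 
side large_tier 0.88 [ 0.4672 -0.0799] area ratio 0.931 
top large_tier 0.84 [ 0.4205 -0.0674] area ratio 0.336 
t 12.43 tcp [ 0.4716 -0.0793  0.1923] xaxis [-0.0008  0.0004 -1.    ] open 0.0697 F [-0.1448  0.1511  0.6285] shift [-0.0079 -0.0351  0.2204] rows 5.583048789432563
turn deg [ 0.     -0.0492 -0.0038] yaxis [0.3968 0.9179 0.0001]
```

View pics/s2.png

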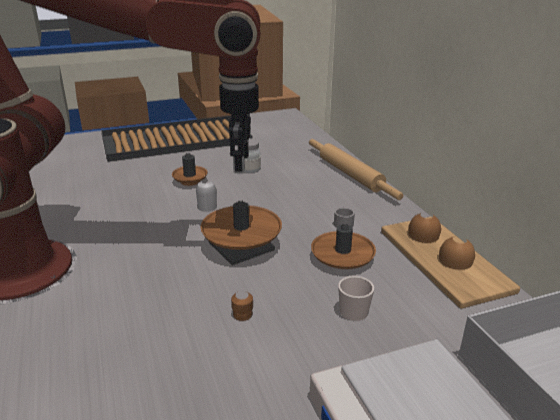

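The large tier sits level on the foot. Next is the medium tier.

Call:
{"name": "arm_command", "arguments": {
  "plan": [
    [[0, -0.002, 0.01, 0, 0, 0, 0.08], [0, -0.003, 0.022, 0, 0, 0, 0.08], [0, -0.003, 0.022, 0, 0, 0, 0.08], [0, -0.003, 0.022, 0, 0, 0, 0.08], [0, -0.003, 0.022, 0, 0, 0, 0.08], [0, -0.003, 0.022, 0, 0, 0, 0.08], [0, -0.003, 0.022, 0, 0, 0, 0.08], [0, -0.003, 0.022, 0, 0, 0, 0.08], [0.005, -0.003, 0.02, 0, 0, 0, 0.08], [0.01, -0.003, 0.01, 0, 0, 0, 0.08], [0.008, 0, 0, 0, 0, 0, 0.08], [0, 0, 0, 0, 0, 0, 0.08], [0, 0, 0, 0, 0, 0, 0.08], [0, 0, 0, 0, 0, 0, 0.08]]
  ]
}}

```text
t: 13.6
tool_pos: [0.6417, -0.1855, 0.1571]
tool_rot: [0.322, 1.562, -0.318]
contact_force: [-0.1, 1.2, 0.7]
opening: 0.0797
```

Run:
```python
from h import *
im,c,C=snap('wrist')
fit('wrist',c,C,'medium_tier',0,(.66,-.199))
go(.659,-.198,.11)
```

```text
wrist medium_tier 0.98 [ 0.6585 -0.1979] area ratio 0.963 
t 13.7 tcp [ 0.642  -0.1855  0.1579] xaxis [-0.0125  0.0054 -0.9999] open 0.0796 F [-0.7097 -0.1895  0.3961] shift [ 0.0476 -0.0047  0.0212] rows 1.3075474767650908
turn deg [ 0.     -0.7787 -0.0014] yaxis [0.3958 0.9183 0.    ]
```

Call:
{"name": "arm_command", "arguments": {
  "plan": [
    [[0.01, -0.002, 0.008, 0, -0.3, 0, 0.08], [0.015, -0.002, 0.009, 0, -0.3, 0, 0.08], [0.013, 0, 0, 0, 0, 0, 0.08], [0, 0, 0, 0, 0, 0, 0.08], [0, 0, 0, 0, 0, 0, 0.08], [0, 0, 0, 0, 0, 0, 0.08]]
  ]
}}

```text
t: 14.2
tool_pos: [0.6569, -0.1958, 0.1197]
tool_rot: [0.318, 1.545, -0.318]
contact_force: [-0.6, 0.4, -0.5]
opening: 0.08
```

Run:
```python
from h import *
im,c,C=snap('wrist')
fit('wrist',c,C,'medium_tier',0,(.66,-.199))
go(.6585,-.1979,.041)
```

```text
wrist medium_tier 0.89 [ 0.6585 -0.1977] area ratio 0.971 
t 14.3 tcp [ 0.6574 -0.1959  0.1206] xaxis [ 0.0033 -0.0013 -1.    ] open 0.0802 F [ 0.6894 -0.0134  0.836 ] shift [ 0.0796 -0.0014  0.0015] rows 1.989699597537401
turn deg [ 0.      0.204  -0.0086] yaxis [0.3946 0.9188 0.0001]
```

Call:
{"name": "arm_command", "arguments": {
  "plan": [
    [[0.008, -0.001, 0.001, 0, 0.2, 0, 0.08], [0.012, 0, 0, 0, 0, 0, 0.08], [0.013, 0, 0, 0, 0, 0, 0.08], [0.013, 0, 0, 0, 0, 0, 0.08], [0.01, 0, 0, 0, 0, 0, 0.08], [0.006, 0, 0, 0, 0, 0, 0.08], [0.002, 0, 0, 0, 0, 0, 0.08], [0, 0, 0, 0, 0, 0, 0.08], [0, 0, 0, 0, 0, 0, 0.08], [0, 0, 0, 0, 0, 0, 0.08]]
  ]
}}

```text
t: 15.13
tool_pos: [0.6574, -0.197, 0.0491]
tool_rot: [0.319, 1.549, -0.318]
contact_force: [-0.1, -0.4, 0.5]
opening: 0.0802
```

Run:
```python
from h import *
go(.6585,-.1978,.041)
```

```text
t 15.13 tcp [ 0.6574 -0.197   0.0491] xaxis [-0.0013  0.0007 -1.    ] open 0.0802 F [-0.0826 -0.424   0.491 ] shift [ 0.0081 -0.0003  0.0013] rows 0.20486766342792248
turn deg [ 0.     -0.0848 -0.0083] yaxis [0.3945 0.9189 0.0001]
```

Call:
{"name": "arm_command", "arguments": {
  "plan": [
    [[0.004, 0, 0.001, 0, 0, 0, 0.08], [0.003, 0, 0, 0, 0, 0, 0.08], [0, 0, 0, 0, 0, 0, 0.08], [0, 0, 0, 0, 0, 0, 0.08], [0, 0, 0, 0, 0, 0, 0.02], [0, 0, 0, 0, 0, 0, 0.02], [0, 0, 0, 0, 0, 0, 0.02], [0, 0, 0, 0, 0, 0, 0.02], [0, 0, 0, 0, 0, 0, 0.02], [0, 0, 0, 0, 0, 0, 0.02]]
  ]
}}

```text
t: 15.97
tool_pos: [0.6605, -0.1985, 0.045]
tool_rot: [0.317, 1.543, -0.319]
contact_force: [0.4, -0.5, -0.8]
opening: 0.0327
```

Run:
```python
from h import *
go(.6585,-.1978,.041)
```

```text
t 15.97 tcp [ 0.6605 -0.1985  0.045 ] xaxis [ 0.0041 -0.0021 -1.    ] open 0.0327 F [ 0.3509 -0.4866 -0.7501] shift [ 0.004  -0.0001 -0.0022] rows 0.11321995515598861
turn deg [0.     0.2637 0.0169] yaxis [ 0.3944  0.9189 -0.0003]
```

Call:
{"name": "arm_command", "arguments": {
  "plan": [
    [[-0.01, 0, 0, 0, 0.2, 0, 0.02], [-0.018, 0, 0, 0, 0, 0, 0.02], [-0.02, 0, 0, 0, 0, 0, 0.02], [-0.02, 0, 0, 0, 0, 0, 0.02], [-0.02, 0, 0, 0, 0, 0, 0.02], [-0.02, 0, 0, 0, 0, 0, 0.02], [-0.02, 0, 0, 0, 0, 0, 0.02], [-0.02, 0, 0, 0, 0, 0, 0.02], [-0.008, 0, 0, 0, 0, 0, 0.02], [0, 0, 0, 0, 0, 0, 0.02], [0, 0, 0, 0, 0, 0, 0.02], [0, 0, 0, 0, 0, 0, 0.02]]
  ]
}}

```text
t: 16.97
tool_pos: [0.654, -0.1951, 0.1998]
tool_rot: [0.322, 1.569, -0.315]
contact_force: [0.1, -0.5, -3.2]
opening: 0.0323
```

Run:
```python
from h import *
go(.4690,-.0792,.2)
```

```text
t 16.97 tcp [ 0.654  -0.1951  0.1998] xaxis [-0.0202  0.0091 -0.9998] open 0.0323 F [ 0.1396 -0.5182 -3.2279] shift [ 0.0045  0.0336 -0.2157] rows 5.458885727734251
turn deg [ 0.     -1.2659 -0.0227] yaxis [0.394  0.9191 0.0004]
```

Call:
{"name": "arm_command", "arguments": {
  "plan": [
    [[0, 0.0015, -0.01, 0, -0.5, 0, 0.02], [0, 0.003, -0.02, 0, -0.5, 0, 0.02], [0, 0.003, -0.02, 0, 0, 0, 0.02], [0, 0.003, -0.02, 0, 0, 0, 0.02], [0, 0.003, -0.02, 0, 0, 0, 0.02], [0, 0.003, -0.02, 0, 0, 0, 0.02], [0, 0.003, -0.02, 0, 0, 0, 0.02], [0, 0.003, -0.02, 0, 0, 0, 0.02], [0, 0.003, -0.02, 0, 0, 0, 0.02], [0, 0.003, -0.018, 0, 0, 0, 0.02], [0, 0, -0.01, 0, 0, 0, 0.02], [0, 0, 0, 0, 0, 0, 0.02], [0, 0, 0, 0, 0, 0, 0.02], [0, 0, 0, 0, 0, 0, 0.02]]
  ]
}}

```text
t: 18.13
tool_pos: [0.4624, -0.0818, 0.1747]
tool_rot: [0.327, 1.594, -0.314]
contact_force: [-0.4, 0.7, -3.6]
opening: 0.0328
```

Run:
```python
from h import *
go(.4690,-.0792,.175)
```

```text
t 18.13 tcp [ 0.4624 -0.0818  0.1747] xaxis [-0.0444  0.0175 -0.9989] open 0.0328 F [-0.3733  0.7321 -3.5909] shift [-0.0005  0.005   0.005 ] rows 0.17822419173655474
turn deg [ 0.     -2.7365  0.0821] yaxis [ 0.3949  0.9187 -0.0014]
```

Call:
{"name": "arm_command", "arguments": {
  "plan": [
    [[-0.002, 0.0025, 0.002, 0, -1.2, 0, 0.02], [0, 0.0025, 0.002, 0, -1.2, 0, 0.02], [0, 0, 0, 0, 0, 0, 0.02], [0, 0, 0, 0, 0, 0, 0.02], [0, 0, 0, 0, 0, 0, 0.02]]
  ]
}}

```text
t: 18.55
tool_pos: [0.47, -0.0794, 0.1757]
tool_rot: [0.319, 1.55, -0.32]
contact_force: [1.0, -0.2, -3.3]
opening: 0.0323
```

Run:
```python
from h import *
o,T=pose()
im,c,C=snap('wrist','w3');
z=T[2,3]-.045
fit('wrist',c,C,'medium_tier',z,(.466,-.077)); fit('wrist',c,C,'large_tier',.03,(.466,-.077))
im,c,C=snap('side','s3');fit('side',c,C,'medium_tier',z,(.466,-.077)); fit('side',c,C,'large_tier',.03,(.466,-.077))
go(.4690,-.0792,.16)
```

```text
wrist medium_tier 0.98 [ 0.4673 -0.0784] area ratio 0.952 
wrist large_tier 0.77 [ 0.4255 -0.0585] area ratio 0.293 
side medium_tier 0.59 [ 0.4659 -0.0882] area ratio 0.829 
side large_tier 0.96 [ 0.4671 -0.0808] area ratio 0.922 
t 18.85 tcp [ 0.4698 -0.0795  0.1757] xaxis [-0.0036 -0.0001 -1.    ] open 0.0323 F [ 0.244  -0.1922 -3.4819] shift [ 0.0157 -0.0001 -0.0008] rows 0.39233614405717643
turn deg [ 0.     -0.1871  0.0876] yaxis [ 0.3959  0.9183 -0.0015]
```

View pics/s3.png

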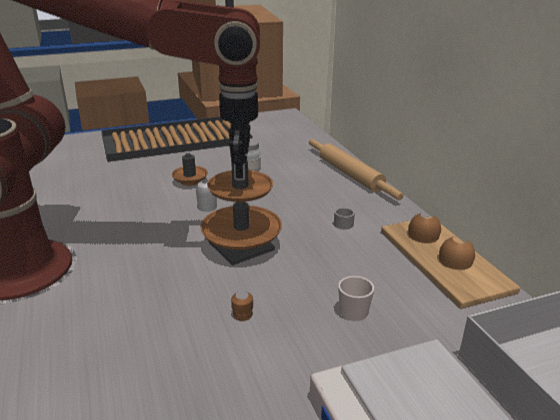

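The medium tier hangs level, right above the large tier's column at (241,205). Lowering it now, with a seated TCP height of about 0.151.

Call:
{"name": "arm_command", "arguments": {
  "plan": [
    [[0.004, 0, -0.0005, 0, -0.1, 0, 0.02], [0.004, 0, 0, 0, 0, 0, 0.02], [0.004, 0, 0, 0, 0, 0, 0.02], [0.004, 0, 0, 0, 0, 0, 0.02], [0.003, 0, 0, 0, 0, 0, 0.02], [0, 0, 0, 0, 0, 0, 0.02], [0, 0, 0, 0, 0, 0, 0.02], [0, 0, 0, 0, 0, 0, 0.02]]
  ]
}}

```text
t: 19.52
tool_pos: [0.4686, -0.0791, 0.1535]
tool_rot: [0.319, 1.551, -0.32]
contact_force: [-0.4, -1.4, -3.0]
opening: 0.0324
```

Run:
```python
from h import *
go(.4690,-.0792,.151)
```

```text
t 19.52 tcp [ 0.4686 -0.0791  0.1535] xaxis [-0.0038 -0.0002 -1.    ] open 0.0324 F [-0.3604 -1.3725 -3.0075] shift [0.0025 0.0001 0.0004] rows 0.06374349592578261
turn deg [ 0.     -0.1941  0.0952] yaxis [ 0.3961  0.9182 -0.0017]
```

Call:
{"name": "arm_command", "arguments": {
  "plan": [
    [[0.003, 0, 0.0, 0, -0.15, 0, 0.02], [0.003, 0, 0, 0, 0, 0, 0.02], [0.003, 0, 0, 0, 0, 0, 0.02], [0.002, 0, 0, 0, 0, 0, 0.02]]
  ]
}}

```text
t: 19.85
tool_pos: [0.4725, -0.0803, 0.1516]
tool_rot: [0.317, 1.539, -0.321]
contact_force: [-2.4, 0.3, 4.3]
opening: 0.0323
```

Run:
```python
from h import *
go(.4690,-.0792,.151)
```

```text
t 19.85 tcp [ 0.4725 -0.0803  0.1516] xaxis [ 0.0076 -0.0041 -1.    ] open 0.0323 F [-2.3935  0.3353  4.3315] shift [ 0.0006 -0.0004 -0.0037] rows 0.09383085064852444
turn deg [0.     0.4918 0.0431] yaxis [ 0.396   0.9183 -0.0008]
```

Call:
{"name": "arm_command", "arguments": {
  "plan": [
    [[0.003, 0, -0.003, 0, 0.4, 0, 0.02], [0.004, 0, -0.001, 0, 0, 0, 0.02], [0.002, 0, 0, 0, 0, 0, 0.02]]
  ]
}}

```text
t: 20.1
tool_pos: [0.4722, -0.0801, 0.1515]
tool_rot: [0.316, 1.538, -0.321]
contact_force: [-3.1, 0.2, 4.4]
opening: 0.0327
```

Run:
```python
from h import *
go(.4690,-.0792,.151)
```

```text
t 20.1 tcp [ 0.4722 -0.0801  0.1515] xaxis [ 0.0085 -0.0048 -1.    ] open 0.0327 F [-3.1255  0.2153  4.4385] shift [ 0.0005 -0.0005 -0.0033] rows 0.08369601871369699
turn deg [0.     0.556  0.0627] yaxis [ 0.3956  0.9184 -0.0011]
```

Call:
{"name": "arm_command", "arguments": {
  "plan": [
    [[0, 0, 0, 0, 0, 0, 0.02], [0, 0, 0, 0, 0, 0, 0.07], [0, 0, 0, 0, 0, 0, 0.07], [0, 0, 0, 0, 0, 0, 0.07], [0, 0, 0, 0, 0, 0, 0.07], [-0.008, 0, 0, 0, 0, 0, 0.07], [-0.015, 0, 0, 0, 0, 0, 0.07], [-0.02, 0, 0, 0, 0, 0, 0.07], [-0.02, 0, 0, 0, 0, 0, 0.07], [-0.02, 0, 0, 0, 0, 0, 0.07], [-0.01, 0, 0, 0, 0, 0, 0.07], [0, 0, 0, 0, 0, 0, 0.07], [0, 0, 0, 0, 0, 0, 0.07], [0, 0, 0, 0, 0, 0, 0.07]]
  ]
}}

```text
t: 21.27
tool_pos: [0.4714, -0.0796, 0.2502]
tool_rot: [0.316, 1.535, -0.321]
contact_force: [0.3, 0.2, 0.2]
opening: 0.0701
```

Run:
```python
from h import *
im,c,C=snap('wrist')
fit('wrist',c,C,'medium_tier',.106,(.466,-.077))
im,c,C=snap('side','s4');fit('side',c,C,'medium_tier',.106,(.466,-.077));fit('side',c,C,'large_tier',.03,(.466,-.077));fit('side',c,C,'small_tier',0,(.426,.288))
cv2.imwrite('pics/s4c.png',cv2.resize(im[140:280,150:340,::-1],(760,560),interpolation=cv2.INTER_CUBIC))
go(.42,.285,.25)
```

```text
wrist medium_tier 0.73 [ 0.4686 -0.0787] area ratio 0.975 
side medium_tier 0.69 [ 0.4678 -0.08  ] area ratio 0.944 
side large_tier 0.94 [ 0.4651 -0.0874] area ratio 0.816 
side small_tier 0.56 [0.4264 0.2835] area ratio 0.876 
t 21.57 tcp [ 0.4711 -0.0795  0.2496] xaxis [ 0.0094 -0.0049 -0.9999] open 0.0702 F [-0.2169  0.7075  0.4643] shift [-0.0027  0.3145 -0.1912] rows 9.201043843220011
turn deg [0.     0.6082 0.0461] yaxis [ 0.3957  0.9184 -0.0008]
```

View pics/s4c.png

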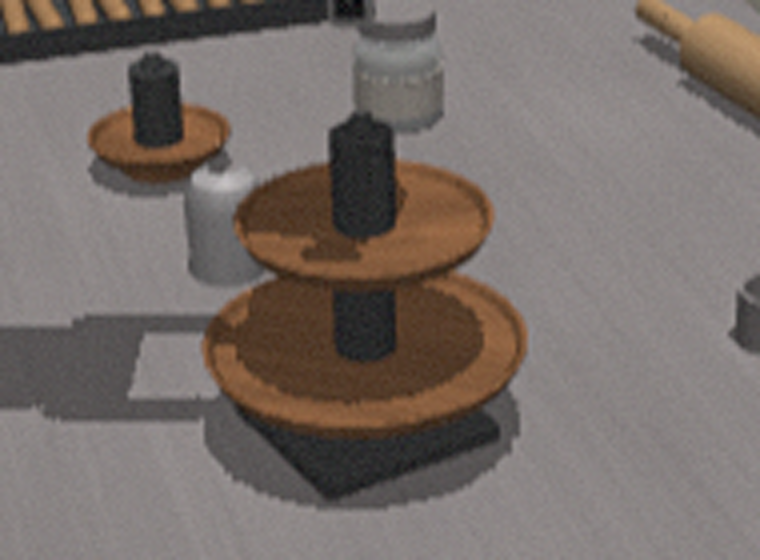

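Both tiers are seated level, with the columns aligned in the crop. Next is the small tier.

Call:
{"name": "arm_command", "arguments": {
  "plan": [
    [[0, 0.01, -0.006, 0, 0.5, 0, 0.08], [0, 0.0205, -0.0125, 0, 0, 0, 0.08], [0, 0.0205, -0.0125, 0, 0, 0, 0.08], [0, 0.0205, -0.0125, 0, 0, 0, 0.08], [0, 0.0205, -0.0125, 0, 0, 0, 0.08], [0, 0.0205, -0.0125, 0, 0, 0, 0.08], [0, 0.0205, -0.0125, 0, 0, 0, 0.08], [0, 0.0205, -0.0125, 0, 0, 0, 0.08], [0, 0.0205, -0.0125, 0, 0, 0, 0.08], [0, 0.0205, -0.0125, 0, 0, 0, 0.08], [0, 0.0205, -0.0125, 0, 0, 0, 0.08], [0, 0.0205, -0.0125, 0, 0, 0, 0.08], [0, 0.0205, -0.0125, 0, 0, 0, 0.08], [0, 0.0205, -0.0125, 0, 0, 0, 0.08], [0, 0.0205, -0.0125, 0, 0, 0, 0.08], [0, 0.01, -0.006, 0, 0, 0, 0.08], [0, 0, 0, 0, 0, 0, 0.08], [0, 0, 0, 0, 0, 0, 0.08], [0, 0, 0, 0, 0, 0, 0.08]]
  ]
}}

```text
t: 23.15
tool_pos: [0.4085, 0.3033, 0.2439]
tool_rot: [0.317, 1.564, -0.32]
contact_force: [-0.2, 0.4, -0.6]
opening: 0.0802
```

Run:
```python
from h import *
im,c,C=snap('wrist')
fit('wrist',c,C,'small_tier',0,(.425,.288))
go(.425,.288,.13)
```

```text
wrist small_tier 0.9 [0.4274 0.2899] area ratio 0.948 
t 23.25 tcp [0.4088 0.3028 0.244 ] xaxis [-0.0162  0.0017 -0.9999] open 0.0803 F [1.0018 0.2211 0.7577] shift [ 0.1137 -0.0066  0.0225] rows 2.9022559518205537
turn deg [ 0.     -0.8906  0.2787] yaxis [ 0.3949  0.9187 -0.0049]
```

Call:
{"name": "arm_command", "arguments": {
  "plan": [
    [[0.01, -0.002, 0.006, 0, -0.4, 0.1, 0.08], [0.016, -0.002, 0.007, 0, -0.4, 0.1, 0.08], [0.018, -0.001, 0.006, 0, 0, 0, 0.08], [0.018, 0, 0, 0, 0, 0, 0.08], [0.016, 0, 0, 0, 0, 0, 0.08], [0.012, 0, 0, 0, 0, 0, 0.08], [0.005, 0, 0, 0, 0, 0, 0.08], [0, 0, 0, 0, 0, 0, 0.08], [0, 0, 0, 0, 0, 0, 0.08], [0, 0, 0, 0, 0, 0, 0.08]]
  ]
}}

```text
t: 24.08
tool_pos: [0.4284, 0.2822, 0.1428]
tool_rot: [0.326, 1.542, -0.328]
contact_force: [0.8, -0.2, 0.2]
opening: 0.0799
```

Run:
```python
from h import *
im,c,C=snap('wrist')
s=fit('wrist',c,C,'small_tier',0,(.425,.288))
go(*s,.042)
```

```text
wrist small_tier 0.86 [0.4274 0.2901] area ratio 0.968 
t 24.18 tcp [0.4287 0.2825 0.1435] xaxis [ 0.005  -0.0014 -1.    ] open 0.0799 F [ 0.0819 -0.1147  0.1025] shift [ 0.1015  0.0063 -0.0049] rows 2.544251145359176
turn deg [ 0.      0.2913 -0.0426] yaxis [0.4047 0.9144 0.0007]
```

Call:
{"name": "arm_command", "arguments": {
  "plan": [
    [[0.008, 0.002, -0.002, 0, 0.2, 0, 0.08], [0.013, 0.002, -0.002, 0, 0, 0, 0.08], [0.014, 0.0015, 0, 0, 0, 0, 0.08], [0.014, 0, 0, 0, 0, 0, 0.08], [0.014, 0, 0, 0, 0, 0, 0.08], [0.012, 0, 0, 0, 0, 0, 0.08], [0.007, 0, 0, 0, 0, 0, 0.08], [0.003, 0, 0, 0, 0, 0, 0.08], [0, 0, 0, 0, 0, 0, 0.08], [0, 0, 0, 0, 0, 0, 0.08], [0, 0, 0, 0, 0, 0, 0.08]]
  ]
}}

```text
t: 25.1
tool_pos: [0.4322, 0.2946, 0.0606]
tool_rot: [0.333, 1.534, -0.316]
contact_force: [0.2, 0.4, 0.2]
opening: 0.0801
```

Run:
```python
from h import *
go(.4274,.29,.042)
```

```text
t 25.1 tcp [0.4322 0.2946 0.0606] xaxis [ 0.0145  0.008  -0.9999] open 0.0801 F [0.2416 0.4007 0.2198] shift [ 0.0185 -0.0064 -0.0027] rows 0.49295726063368495
turn deg [ 0.      0.5779 -0.7553] yaxis [0.4024 0.9154 0.0132]
```

Call:
{"name": "arm_command", "arguments": {
  "plan": [
    [[0.006, -0.003, -0.001, 0, 0.2, -0.3, 0.08], [0.006, -0.003, -0.001, 0, 0.2, -0.3, 0.08], [0.004, 0, 0, 0, 0, 0, 0.08], [0, 0, 0, 0, 0, 0, 0.08], [0, 0, 0, 0, 0, 0, 0.08], [0, 0, 0, 0, 0, 0, 0.08]]
  ]
}}

```text
t: 25.6
tool_pos: [0.4292, 0.2901, 0.0451]
tool_rot: [0.328, 1.54, -0.322]
contact_force: [0.5, 0.5, 0.5]
opening: 0.0799
```

Run:
```python
from h import *
go(.4274,.29,.042)
```

```text
t 25.6 tcp [0.4292 0.2901 0.0451] xaxis [ 0.0066  0.0024 -1.    ] open 0.0799 F [0.4667 0.5142 0.4799] shift [ 0.0031 -0.0009 -0.0016] rows 0.09020819892910516
turn deg [ 0.      0.2925 -0.2801] yaxis [0.4027 0.9153 0.0049]
```

Call:
{"name": "arm_command", "arguments": {
  "plan": [
    [[0.002, -0.001, -0.001, 0, 0.2, -0.2, 0.08], [0, 0, 0, 0, 0, 0, 0.06], [0, 0, 0, 0, 0, 0, 0.02], [0, 0, 0, 0, 0, 0, 0.02], [0, 0, 0, 0, 0, 0, 0.02], [0, 0, 0, 0, 0, 0, 0.02], [0, 0, 0, 0, 0, 0, 0.02], [0, 0, 0, 0, 0, 0, 0.02]]
  ]
}}

```text
t: 26.27
tool_pos: [0.4283, 0.2898, 0.0436]
tool_rot: [0.326, 1.544, -0.324]
contact_force: [0.9, 1.1, -0.5]
opening: 0.0325
```

Run:
```python
from h import *
go(.4274,.29,.042)
```

```text
t 26.27 tcp [0.4283 0.2898 0.0436] xaxis [ 0.0027  0.0009 -1.    ] open 0.0325 F [ 0.8829  1.1165 -0.4698] shift [ 0.0016 -0.0002 -0.0009] rows 0.046418739807767846
turn deg [ 0.      0.1204 -0.1074] yaxis [0.4026 0.9154 0.0019]
```

Call:
{"name": "arm_command", "arguments": {
  "plan": [
    [[-0.01, 0, 0, 0, 0, 0, 0.02], [-0.018, 0, 0, 0, 0, 0, 0.02], [-0.021, 0, 0, 0, 0, 0, 0.02], [-0.021, 0, 0, 0, 0, 0, 0.02], [-0.021, 0, 0, 0, 0, 0, 0.02], [-0.021, 0, 0, 0, 0, 0, 0.02], [-0.021, 0, 0, 0, 0, 0, 0.02], [-0.021, 0, 0, 0, 0, 0, 0.02], [-0.021, 0, 0, 0, 0, 0, 0.02], [-0.021, 0, 0, 0, 0, 0, 0.02], [-0.021, 0, 0, 0, 0, 0, 0.02], [-0.01, 0, 0, 0, 0, 0, 0.02], [0, 0, 0, 0, 0, 0, 0.02], [0, 0, 0, 0, 0, 0, 0.02], [0, 0, 0, 0, 0, 0, 0.02]]
  ]
}}

```text
t: 27.52
tool_pos: [0.4211, 0.2866, 0.278]
tool_rot: [0.318, 1.558, -0.333]
contact_force: [0.8, -0.3, -3.2]
opening: 0.0325
```

Run:
```python
from h import *
go(.469,-.0789,.275)
```

```text
t 27.52 tcp [0.4211 0.2866 0.278 ] xaxis [-0.0132 -0.0066 -0.9999] open 0.0325 F [ 0.7956 -0.308  -3.189 ] shift [ 0.0048 -0.3153  0.191 ] rows 9.216585646415798
turn deg [ 0.     -0.5385  0.6499] yaxis [ 0.4023  0.9154 -0.0113]
```

Call:
{"name": "arm_command", "arguments": {
  "plan": [
    [[0, -0.01, 0.006, 0, -0.3, 0.3, 0.02], [0, -0.0205, 0.0125, 0, -0.2, 0.2, 0.02], [0, -0.0205, 0.0125, 0, 0, 0, 0.02], [0, -0.0205, 0.0125, 0, 0, 0, 0.02], [0, -0.0205, 0.0125, 0, 0, 0, 0.02], [0, -0.0205, 0.0125, 0, 0, 0, 0.02], [0, -0.0205, 0.0125, 0, 0, 0, 0.02], [0, -0.0205, 0.0125, 0, 0, 0, 0.02], [0, -0.0205, 0.0125, 0, 0, 0, 0.02], [0, -0.0205, 0.0125, 0, 0, 0, 0.02], [0, -0.0205, 0.0125, 0, 0, 0, 0.02], [0, -0.0205, 0.0125, 0, 0, 0, 0.02], [0, -0.0205, 0.0125, 0, 0, 0, 0.02], [0, -0.0205, 0.0125, 0, 0, 0, 0.02], [0, -0.0155, 0.0085, 0, 0, 0, 0.02], [0, -0.008, 0.004, 0, 0, 0, 0.02], [0, 0, 0, 0, 0, 0, 0.02], [0, 0, 0, 0, 0, 0, 0.02], [0, 0, 0, 0, 0, 0, 0.02]]
  ]
}}

```text
t: 29.1
tool_pos: [0.4502, -0.0856, 0.2455]
tool_rot: [0.315, 1.595, -0.341]
contact_force: [0.7, 0.3, -3.3]
opening: 0.0326
```

Run:
```python
from h import *
go(.469,-.0789,.26)
```

```text
t 29.1 tcp [ 0.4502 -0.0856  0.2455] xaxis [-0.0506 -0.006  -0.9987] open 0.0326 F [ 0.7415  0.3253 -3.3035] shift [-0.0155  0.0133  0.0139] rows 0.6170237327430483
turn deg [ 0.     -2.512   1.4836] yaxis [ 0.4026  0.915  -0.0259]
```

Call:
{"name": "arm_command", "arguments": {
  "plan": [
    [[-0.01, 0, 0, 0, -0.8, 0.4, 0.02], [-0.006, 0.005, 0.005, 0, -0.8, 0.4, 0.02], [0, 0.005, 0.006, 0, -0.4, 0.3, 0.02], [0, 0, 0, 0, 0, 0, 0.02], [0, 0, 0, 0, 0, 0, 0.02], [0, 0, 0, 0, 0, 0, 0.02]]
  ]
}}

```text
t: 29.6
tool_pos: [0.4669, -0.0762, 0.2637]
tool_rot: [0.319, 1.551, -0.322]
contact_force: [-0.2, -0.1, -2.6]
opening: 0.0326
```

Run:
```python
from h import *
go(.469,-.0789,.245)
o,T=pose(); z=T[2,3]-.0436
im,c,C=snap('wrist'); fit('wrist',c,C,'small_tier',z,(.468,-.078))
im,c,C=snap('side','s5');fit('side',c,C,'medium_tier',.106,(.466,-.077));fit('side',c,C,'small_tier',z,(.468,-.078))
go(.469,-.0789,.245)
```

```text
t 29.6 tcp [ 0.4669 -0.0762  0.2637] xaxis [-0.0045 -0.0015 -1.    ] open 0.0326 F [-0.185  -0.0638 -2.5614] shift [ 0.0187 -0.0016  0.003 ] rows 0.4749696043957024
turn deg [ 0.     -0.2037  0.1812] yaxis [ 0.3971  0.9178 -0.0032]
wrist small_tier 0.75 [ 0.4662 -0.0757] area ratio 0.937 
side medium_tier 0.67 [ 0.4685 -0.0816] area ratio 0.921 
side small_tier 0.94 [ 0.4619 -0.0961] area ratio 0.727 
t 29.85 tcp [ 0.4665 -0.0766  0.2632] xaxis [-0.0055 -0.0012 -1.    ] open 0.0327 F [-0.1734  0.929  -2.165 ] shift [ 0.0181 -0.001   0.0033] rows 0.4616699612759868
turn deg [ 0.     -0.2588  0.189 ] yaxis [ 0.398   0.9174 -0.0033]
```

Call:
{"name": "arm_command", "arguments": {
  "plan": [
    [[0.004, -0.001, 0.0025, 0, -0.2, 0.15, 0.02], [0.005, 0, 0, 0, 0, 0, 0.02], [0.005, 0, 0, 0, 0, 0, 0.02], [0, 0, 0, 0, 0, 0, 0.02], [0, 0, 0, 0, 0, 0, 0.02], [0, 0, 0, 0, 0, 0, 0.02]]
  ]
}}

```text
t: 30.35
tool_pos: [0.4677, -0.0791, 0.246]
tool_rot: [0.322, 1.55, -0.322]
contact_force: [-0.0, -0.3, -3.5]
opening: 0.0328
```

Run:
```python
from h import *
go(.4688,-.079,.2256)
```

```text
t 30.35 tcp [ 0.4677 -0.0791  0.246 ] xaxis [-0.0034  0.0007 -1.    ] open 0.0328 F [-0.0067 -0.2652 -3.4675] shift [0.0204 0.0005 0.001 ] rows 0.5114373787515243
turn deg [ 0.     -0.1956  0.0433] yaxis [ 0.3991  0.9169 -0.0008]
```

Call:
{"name": "arm_command", "arguments": {
  "plan": [
    [[0.004, 0.0005, 0.001, 0, -0.15, 0, 0.02], [0.004, 0, 0, 0, 0, 0, 0.02], [0.004, 0, 0, 0, 0, 0, 0.02], [0.004, 0, 0, 0, 0, 0, 0.02], [0, 0, 0, 0, 0, 0, 0.02], [0, 0, 0, 0, 0, 0, 0.02], [0, 0, 0, 0, 0, 0, 0.02]]
  ]
}}

```text
t: 30.93
tool_pos: [0.4688, -0.0789, 0.2281]
tool_rot: [0.321, 1.548, -0.322]
contact_force: [0.3, 0.8, -2.6]
opening: 0.0324
```

Run:
```python
from h import *
go(.4688,-.079,.2256)
```

```text
t 30.93 tcp [ 0.4688 -0.0789  0.2281] xaxis [-0.0011 -0.0004 -1.    ] open 0.0324 F [ 0.2641  0.7654 -2.5696] shift [ 0.0025 -0.0001  0.    ] rows 0.06234078561161068
turn deg [ 0.     -0.0465  0.0446] yaxis [ 0.3989  0.917  -0.0008]
```

Call:
{"name": "arm_command", "arguments": {
  "plan": [
    [[0.003, 0, 0.0, 0, 0, 0, 0.02], [0.003, 0, 0, 0, 0, 0, 0.02], [0.003, 0, 0, 0, 0, 0, 0.02]]
  ]
}}

```text
t: 31.18
tool_pos: [0.4718, -0.0798, 0.2258]
tool_rot: [0.32, 1.538, -0.323]
contact_force: [-2.4, 0.7, 7.4]
opening: 0.0327
```

Run:
```python
from h import *
go(.4688,-.079,.2256)
```

```text
t 31.18 tcp [ 0.4718 -0.0798  0.2258] xaxis [ 0.0083 -0.0035 -1.    ] open 0.0327 F [-2.3959  0.651   7.4284] shift [ 0.0001 -0.0004 -0.0031] rows 0.07739503067554769
turn deg [ 0.      0.5151 -0.007 ] yaxis [0.3989 0.917  0.0001]
```

Contact is at 0.2258 against an expected 0.2256. Releasing.

Call:
{"name": "arm_command", "arguments": {
  "plan": [
    [[0, 0, 0, 0, 0, 0, 0.02], [0, 0, 0, 0, 0, 0, 0.07], [0, 0, 0, 0, 0, 0, 0.07], [0, 0, 0, 0, 0, 0, 0.07], [0, 0, 0, 0, 0, 0, 0.07], [-0.008, 0, 0, 0, 0, 0, 0.07], [-0.015, 0, 0, 0, 0, 0, 0.07], [-0.02, 0, 0, 0, 0, 0, 0.07], [-0.02, 0, 0, 0, 0, 0, 0.07], [-0.02, 0, 0, 0, 0, 0, 0.07], [-0.01, 0, 0, 0, 0, 0, 0.07], [0, 0, 0, 0, 0, 0, 0.07], [0, 0, 0, 0, 0, 0, 0.07], [0, 0, 0, 0, 0, 0, 0.07]]
  ]
}}

```text
t: 32.35
tool_pos: [0.4712, -0.0796, 0.3261]
tool_rot: [0.32, 1.535, -0.323]
contact_force: [-0.1, -0.0, -0.5]
opening: 0.0698
```

Run:
```python
from h import *
im,c,C=snap('wrist')
fit('wrist',c,C,'small_tier',.182,(.468,-.078))
im,c,C=snap('side','s6');fit('side',c,C,'medium_tier',.106,(.466,-.077));fit('side',c,C,'small_tier',.182,(.468,-.078))
r=mark_of('side','finial');print(w(C,r[0]['at']))
cv2.imwrite('pics/s6c.png',cv2.resize(im[120:320,150:400,::-1],(750,600),interpolation=cv2.INTER_CUBIC))
go(.39,-.298,.3)
```

```text
wrist small_tier 0.67 [ 0.4706 -0.0793] area ratio 0.949 
side medium_tier 0.57 [ 0.4655 -0.0911] area ratio 0.779 
side small_tier 0.56 [ 0.4687 -0.0872] area ratio 0.854 
[ 0.4033 -0.3002 -0.0011]
t 32.65 tcp [ 0.471  -0.0795  0.3255] xaxis [ 0.01   -0.0041 -0.9999] open 0.0694 F [0.789  0.4905 0.3633] shift [ 0.0256 -0.2326  0.0126] rows 5.859294267795822
turn deg [ 0.      0.6185 -0.0157] yaxis [0.3989 0.917  0.0003]
```

View pics/s6c.png

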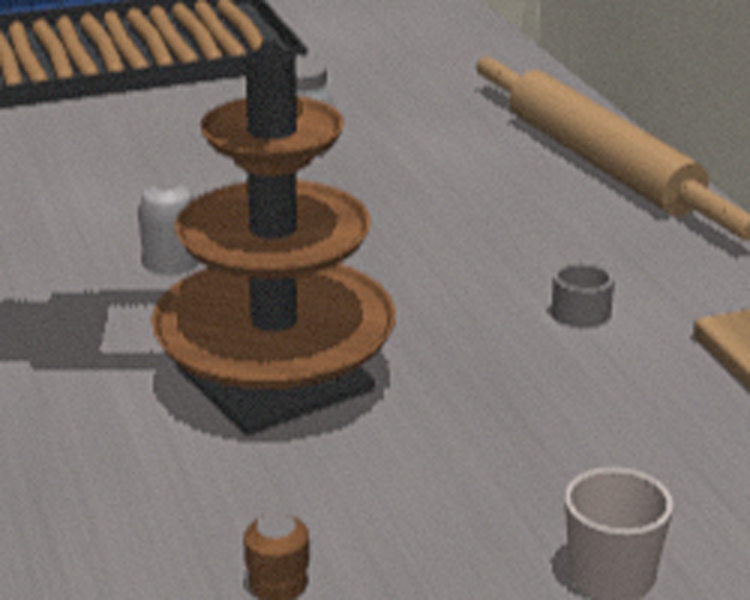

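All three tiers are stacked level and the bystanders have not moved. The finial is next.

Call:
{"name": "arm_command", "arguments": {
  "plan": [
    [[0, -0.01, 0.001, 0, 0.3, 0, 0.08], [0, -0.021, 0.002, 0, 0.2, 0, 0.08], [0, -0.021, 0.002, 0, 0, 0, 0.08], [0, -0.021, 0.002, 0, 0, 0, 0.08], [0, -0.021, 0.002, 0, 0, 0, 0.08], [0, -0.021, 0.002, 0, 0, 0, 0.08], [0, -0.021, 0.002, 0, 0, 0, 0.08], [0, -0.021, 0.002, 0, 0, 0, 0.08], [0.01, -0.021, 0.001, 0, 0, 0, 0.08], [0.015, -0.015, 0.001, 0, 0, 0, 0.08], [0.02, -0.008, 0, 0, 0, 0, 0.08], [0.02, 0, 0, 0, 0, 0, 0.08], [0.02, 0, 0, 0, 0, 0, 0.08], [0.02, 0, 0, 0, 0, 0, 0.08], [0.01, 0, 0, 0, 0, 0, 0.08], [0, 0, 0, 0, 0, 0, 0.08], [0, 0, 0, 0, 0, 0, 0.08], [0, 0, 0, 0, 0, 0, 0.08]]
  ]
}}

```text
t: 34.15
tool_pos: [0.3957, -0.2892, 0.2032]
tool_rot: [0.324, 1.553, -0.327]
contact_force: [0.1, -0.3, 0.5]
opening: 0.0799
```

Run:
```python
from h import *
im,c,C=snap('wrist')
fit('wrist',c,C,'finial',0,(.403,-.301))
r=mark_of('wrist','finial');r and print(w(C,r[0]['at']))
go(.403,-.301,.11)
```

```text
wrist finial 0.86 [ 0.4002 -0.3038] area ratio 0.905 
[ 0.4014 -0.3032 -0.0067]
t 34.3 tcp [ 0.3962 -0.2895  0.2041] xaxis [-0.005 -0.002 -1.   ] open 0.0798 F [-0.7799  0.5813  0.2292] shift [ 0.0941 -0.0075  0.0112] rows 2.376768549992916
turn deg [ 0.     -0.2169  0.2206] yaxis [ 0.4022  0.9156 -0.0038]
```

Call:
{"name": "arm_command", "arguments": {
  "plan": [
    [[0.01, -0.004, 0.004, 0, -0.1, 0.1, 0.08], [0.018, -0.004, 0.004, 0, 0, 0.1, 0.08], [0.018, -0.002, 0.001, 0, 0, 0, 0.08], [0.018, 0, 0, 0, 0, 0, 0.08], [0.012, 0, 0, 0, 0, 0, 0.08], [0.006, 0, 0, 0, 0, 0, 0.08], [0, 0, 0, 0, 0, 0, 0.08], [0, 0, 0, 0, 0, 0, 0.08], [0, 0, 0, 0, 0, 0, 0.08]]
  ]
}}

```text
t: 35.05
tool_pos: [0.4052, -0.3079, 0.1238]
tool_rot: [0.316, 1.536, -0.329]
contact_force: [-0.2, -0.0, -0.3]
opening: 0.0796
```

Run:
```python
from h import *
im,c,C=snap('wrist','w4')
s=fit('wrist',c,C,'finial',0,(.403,-.301))
r=mark_of('wrist','finial');r and print(w(C,r[0]['at']))
P=[proj(c,C,np.array([*s,z])) for z in (0,.04,.047)];print(P)
cv2.imwrite('pics/w4c.png',cv2.resize(im[120:320,150:400,::-1],(750,600),interpolation=cv2.INTER_CUBIC))
go(*s,.012)
```

```text
[ 0.4003 -0.2991 -0.0047]Traceback (most recent call last):
  File "<stdin>", line 5, in <module>
TypeError: Value after * must be an iterable, not NoneType
```

Run:
```python
from h import *
im,c,C=snap('wrist','w4')
s=fit('wrist',c,C,'finial',0,(.403,-.301))
r=mark_of('wrist','finial');r and print(w(C,r[0]['at']))
if s is None: s=(.4005,-.3035)
P=[proj(c,C,np.array([*s,z])) for z in (0,.04,.047)];print(P)
cv2.imwrite('pics/w4c.png',cv2.resize(im[120:320,150:400,::-1],(750,600),interpolation=cv2.INTER_CUBIC))
go(*s,.012)
```

```text
wrist finial 0.77 [ 0.4002 -0.3035] area ratio 0.948 
[ 0.3998 -0.2995 -0.0064]
[array([278.5828, 192.876 ]), array([278.6866, 205.9789]), array([278.7083, 208.7167])]
t 35.35 tcp [ 0.4053 -0.3079  0.124 ] xaxis [ 0.0092 -0.0104 -0.9999] open 0.0798 F [ 0.3345 -0.0281  0.2187] shift [ 0.1119  0.0027 -0.0078] rows 2.8048266067566137
turn deg [0.     0.7233 0.3343] yaxis [ 0.4004  0.9163 -0.0058]
```

View pics/w4c.png

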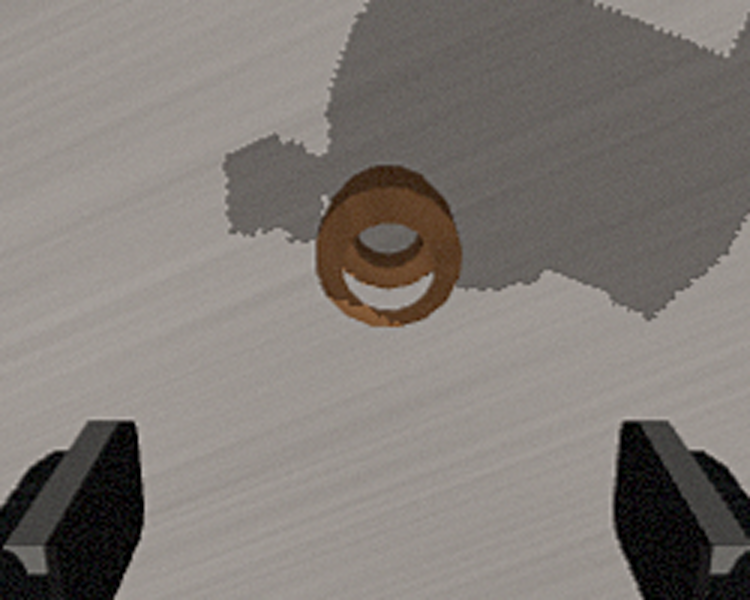

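The finial's bulge is centred near (279,205) in the full picture, and the fit predicts (279,206). Next I descend to grip it.

Call:
{"name": "arm_command", "arguments": {
  "plan": [
    [[0.01, 0.001, -0.003, 0, 0.4, 0.2, 0.08], [0.014, 0.001, -0.003, 0, 0.2, 0.1, 0.08], [0.014, 0, -0.001, 0, 0, 0, 0.08], [0.014, 0, 0, 0, 0, 0, 0.08], [0.014, 0, 0, 0, 0, 0, 0.08], [0.012, 0, 0, 0, 0, 0, 0.08], [0.006, 0, 0, 0, 0, 0, 0.08], [0, 0, 0, 0, 0, 0, 0.08], [0, 0, 0, 0, 0, 0, 0.08], [0, 0, 0, 0, 0, 0, 0.08]]
  ]
}}

```text
t: 36.18
tool_pos: [0.3964, -0.3, 0.029]
tool_rot: [0.326, 1.551, -0.321]
contact_force: [-0.4, -0.9, 0.0]
opening: 0.0796
```

Run:
```python
from h import *
go(.4002,-.3035,.012)
```

```text
t 36.18 tcp [ 0.3964 -0.3     0.029 ] xaxis [-0.0033  0.004  -1.    ] open 0.0796 F [-0.3826 -0.8742  0.0215] shift [ 0.017  -0.0017  0.005 ] rows 0.44497580028355405
turn deg [ 0.     -0.2645 -0.1353] yaxis [0.4003 0.9164 0.0024]
```

Call:
{"name": "arm_command", "arguments": {
  "plan": [
    [[0.005, -0.001, 0.002, 0, -0.1, -0.1, 0.08], [0.006, 0, 0.002, 0, -0.1, 0, 0.08], [0.003, 0, 0, 0, 0, 0, 0.08], [0, 0, 0, 0, 0, 0, 0.08], [0, 0, 0, 0, 0, 0, 0.08], [0, 0, 0, 0, 0, 0, 0.08]]
  ]
}}

```text
t: 36.68
tool_pos: [0.4017, -0.3045, 0.0162]
tool_rot: [0.321, 1.543, -0.325]
contact_force: [-0.6, -1.0, 0.4]
opening: 0.0801
```

Run:
```python
from h import *
go(.4002,-.3035,.012)
```

```text
t 36.68 tcp [ 0.4017 -0.3045  0.0162] xaxis [ 0.0033 -0.0032 -1.    ] open 0.0801 F [-0.551  -1.0247  0.3671] shift [ 0.0042  0.0003 -0.0018] rows 0.11340363924908177
turn deg [0.     0.2435 0.0915] yaxis [ 0.4002  0.9164 -0.0016]
```

Call:
{"name": "arm_command", "arguments": {
  "plan": [
    [[0.004, 0, -0.0015, 0, 0.2, 0, 0.08], [0.001, 0, 0, 0, 0, 0, 0.06], [0, 0, 0, 0, 0, 0, 0.03], [0, 0, 0, 0, 0, 0, 0.025], [0, 0, 0, 0, 0, 0, 0.025], [0, 0, 0, 0, 0, 0, 0.025], [0, 0, 0, 0, 0, 0, 0.025]]
  ],
  "squeeze": 40
}}

```text
t: 37.27
tool_pos: [0.4006, -0.3044, 0.0116]
tool_rot: [0.321, 1.545, -0.325]
contact_force: [-0.3, 0.2, -0.1]
opening: 0.0387
```

Run:
```python
from h import *
go(.4002,-.3035,.012)
```

```text
t 37.27 tcp [ 0.4006 -0.3044  0.0116] xaxis [ 0.0009 -0.0029 -1.    ] open 0.0387 F [-0.2773  0.234  -0.0601] shift [-0.0004  0.0006 -0.0008] rows 0.026446377405116944
turn deg [0.     0.1144 0.1322] yaxis [ 0.4002  0.9164 -0.0023]
```

Call:
{"name": "arm_command", "arguments": {
  "plan": [
    [[-0.01, 0, 0, 0, 0, 0, 0.025], [-0.018, 0, 0, 0, 0, 0, 0.025], [-0.022, 0, 0, 0, 0, 0, 0.025], [-0.022, 0, 0, 0, 0, 0, 0.025], [-0.022, 0, 0, 0, 0, 0, 0.025], [-0.022, 0, 0, 0, 0, 0, 0.025], [-0.022, 0, 0, 0, 0, 0, 0.025], [-0.022, 0, 0, 0, 0, 0, 0.025], [-0.022, 0, 0, 0, 0, 0, 0.025], [-0.022, 0, 0, 0, 0, 0, 0.025], [-0.022, 0, 0, 0, 0, 0, 0.025], [-0.022, 0, 0, 0, 0, 0, 0.025], [-0.022, 0, 0, 0, 0, 0, 0.025], [-0.022, 0, 0, 0, 0, 0, 0.025], [-0.02, 0, 0, 0, 0, 0, 0.025], [-0.01, 0, 0, 0, 0, 0, 0.025], [0, 0, 0, 0, 0, 0, 0.025], [0, 0, 0, 0, 0, 0, 0.025], [0, 0, 0, 0, 0, 0, 0.025]]
  ]
}}

```text
t: 38.85
tool_pos: [0.3963, -0.299, 0.3564]
tool_rot: [0.321, 1.547, -0.324]
contact_force: [-0.2, 0.2, -1.7]
opening: 0.0391
```

Run:
```python
from h import *
go(.4705,-.0793,.33)
```

```text
t 38.85 tcp [ 0.3963 -0.299   0.3564] xaxis [-0.0003 -0.0016 -1.    ] open 0.0391 F [-0.1501  0.1688 -1.7276] shift [ 0.026   0.2311 -0.0199] rows 5.834321446165915
turn deg [0.     0.0195 0.0895] yaxis [ 0.3998  0.9166 -0.0016]
```

Call:
{"name": "arm_command", "arguments": {
  "plan": [
    [[0, 0.01, -0.001, 0, 0, 0, 0.025], [0, 0.02, -0.002, 0, 0, 0, 0.025], [0, 0.021, -0.002, 0, 0, 0, 0.025], [0, 0.021, -0.002, 0, 0, 0, 0.025], [0, 0.021, -0.002, 0, 0, 0, 0.025], [0, 0.021, -0.002, 0, 0, 0, 0.025], [0, 0.021, -0.002, 0, 0, 0, 0.025], [0, 0.021, -0.002, 0, 0, 0, 0.025], [0, 0.021, -0.002, 0, 0, 0, 0.025], [0, 0.018, -0.002, 0, 0, 0, 0.025], [0, 0.012, 0, 0, 0, 0, 0.025], [0, 0.006, 0, 0, 0, 0, 0.025], [0, 0, 0, 0, 0, 0, 0.025], [0, 0, 0, 0, 0, 0, 0.025], [0, 0, 0, 0, 0, 0, 0.025]]
  ]
}}

```text
t: 40.1
tool_pos: [0.4598, -0.0759, 0.331]
tool_rot: [0.335, 1.587, -0.313]
contact_force: [-0.2, 0.2, -0.2]
opening: 0.0387
```

Run:
```python
from h import *
go(.4705,-.08,.30)
im,c,C=snap('wrist','w5')
fit('wrist',c,C,'small_tier',.182,(.468,-.078))
```

```text
t 40.1 tcp [ 0.4598 -0.0759  0.331 ] xaxis [-0.0364  0.0216 -0.9991] open 0.0387 F [-0.2047  0.1899 -0.1883] shift [0.0305 0.0003 0.0127] rows 0.825372501737159
turn deg [ 0.     -2.4059 -0.3031] yaxis [0.3993 0.9168 0.0053]
wrist small_tier 0.6 [ 0.4668 -0.0778] area ratio 0.848
```

Call:
{"name": "arm_command", "arguments": {
  "plan": [
    [[0.003, 0, 0.004, 0, -0.8, -0.1, 0.025], [0.005, 0, 0.004, 0, -0.8, -0.1, 0.025], [0.005, 0, 0.003, 0, -0.5, 0, 0.025], [0.003, 0, 0, 0, 0, 0, 0.025], [0, 0, 0, 0, 0, 0, 0.025], [0, 0, 0, 0, 0, 0, 0.025], [0, 0, 0, 0, 0, 0, 0.025]]
  ]
}}

```text
t: 40.78
tool_pos: [0.4702, -0.0833, 0.3128]
tool_rot: [0.327, 1.547, -0.325]
contact_force: [0.0, -0.4, -0.8]
opening: 0.0389
```

Run:
```python
from h import *
go(.4713,-.0797,.2696)
im,c,C=snap('wrist','w6')
o,T=pose();fit('wrist',c,C,'finial',T[2,3]-.0116,(.47,-.078))
im,c,C=snap('side','s7');r=mark_of('side','finial');print(w(C,r[0]['at']))
cv2.imwrite('pics/s7c.png',cv2.resize(im[50:250,115:365,::-1],(750,600),interpolation=cv2.INTER_CUBIC))
go(.4713,-.0797,.2696)
```

```text
t 40.78 tcp [ 0.4702 -0.0833  0.3128] xaxis [-0.0006  0.0014 -1.    ] open 0.0389 F [ 0.0417 -0.4    -0.8349] shift [ 0.0432  0.0037 -0.0004] rows 1.0849358651910994
turn deg [ 0.     -0.0651 -0.0583] yaxis [0.4041 0.9147 0.001 ]
wrist finial 0.67 [ 0.4698 -0.083 ] area ratio 0.961 
[ 0.474  -0.0795  0.3013]
t 40.98 tcp [ 0.4703 -0.0833  0.3133] xaxis [ 0.0001  0.0011 -1.    ] open 0.0387 F [-0.2841  0.3721 -1.0897] shift [ 0.0437  0.0036 -0.0005] rows 1.0959775353075707
turn deg [ 0.     -0.0222 -0.0614] yaxis [0.404  0.9148 0.0011]
```

View pics/s7c.png

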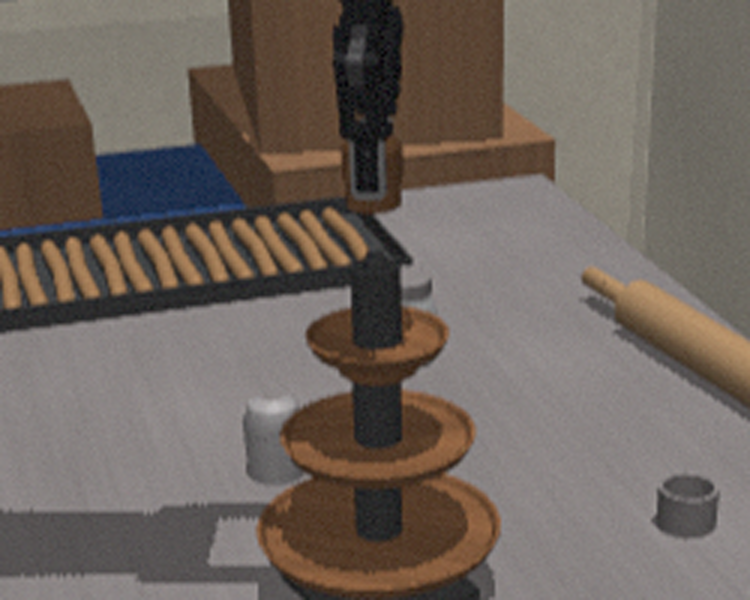

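The finial is held upright, slightly offset, with its centre at 373 against the column at about 377 in the crop. I'm applying the computed correction while lowering.

Call:
{"name": "arm_command", "arguments": {
  "plan": [
    [[0.004, 0.0018, 0.0005, 0, 0, 0, 0.025], [0.005, 0.0012, 0, 0, 0, 0, 0.025], [0.005, 0, 0, 0, 0, 0, 0.025], [0.005, 0, 0, 0, 0, 0, 0.025], [0.003, 0, 0, 0, 0, 0, 0.025], [0, 0, 0, 0, 0, 0, 0.025], [0, 0, 0, 0, 0, 0, 0.025], [0, 0, 0, 0, 0, 0, 0.025]]
  ]
}}

```text
t: 41.65
tool_pos: [0.472, -0.0801, 0.2884]
tool_rot: [0.327, 1.547, -0.325]
contact_force: [-0.2, 0.1, -1.0]
opening: 0.0388
```

Run:
```python
from h import *
go(.4713,-.0797,.2696)
```

```text
t 41.65 tcp [ 0.472  -0.0801  0.2884] xaxis [-0.0007  0.0014 -1.    ] open 0.0388 F [-0.1676  0.1366 -0.995 ] shift [ 0.0188  0.     -0.0008] rows 0.46925633396737865
turn deg [ 0.     -0.0699 -0.0596] yaxis [0.4035 0.915  0.001 ]
```

Call:
{"name": "arm_command", "arguments": {
  "plan": [
    [[0.004, 0, 0, 0, 0, 0, 0.025], [0.004, 0, 0, 0, 0, 0, 0.025], [0.004, 0, 0, 0, 0, 0, 0.025], [0.003, 0, 0, 0, 0, 0, 0.025], [0, 0, 0, 0, 0, 0, 0.025], [0, 0, 0, 0, 0, 0, 0.025], [0, 0, 0, 0, 0, 0, 0.025]]
  ]
}}

```text
t: 42.23
tool_pos: [0.4721, -0.0802, 0.272]
tool_rot: [0.327, 1.547, -0.325]
contact_force: [0.2, 0.2, -2.0]
opening: 0.0387
```

Run:
```python
from h import *
go(.4713,-.0797,.2696)
```

```text
t 42.23 tcp [ 0.4721 -0.0802  0.272 ] xaxis [-0.0003  0.0012 -1.    ] open 0.0387 F [ 0.2321  0.1959 -2.046 ] shift [ 0.0024  0.0001 -0.0009] rows 0.06423742230436934
turn deg [ 0.     -0.0427 -0.0594] yaxis [0.4037 0.9149 0.001 ]
```

Call:
{"name": "arm_command", "arguments": {
  "plan": [
    [[0.003, 0, -0.0005, 0, 0, 0, 0.025], [0.003, 0, 0, 0, 0, 0, 0.025], [0.002, 0, 0, 0, 0, 0, 0.025]]
  ]
}}

```text
t: 42.48
tool_pos: [0.474, -0.0809, 0.2696]
tool_rot: [0.325, 1.537, -0.326]
contact_force: [-0.6, -0.0, 4.3]
opening: 0.039
```

Run:
```python
from h import *
go(.4713,-.0797,.2696)
```

```text
t 42.48 tcp [ 0.474  -0.0809  0.2696] xaxis [ 0.0088 -0.0023 -1.    ] open 0.039 F [-0.5537 -0.0008  4.2515] shift [-0.0001  0.0001 -0.0029] rows 0.07373893255381904
turn deg [ 0.      0.5137 -0.0812] yaxis [0.4037 0.9149 0.0014]
```

Seated: 0.2696 equals the expected height, and there is contact. Releasing and backing off.

Call:
{"name": "arm_command", "arguments": {
  "plan": [
    [[0, 0, 0, 0, 0, 0, 0.025], [0, 0, 0, 0, 0, 0, 0.07], [0, 0, 0, 0, 0, 0, 0.07], [0, 0, 0, 0, 0, 0, 0.07], [0, 0, 0, 0, 0, 0, 0.07], [-0.008, 0, 0, 0, 0, 0, 0.07], [-0.015, 0, 0, 0, 0, 0, 0.07], [-0.02, 0, 0, 0, 0, 0, 0.07], [-0.02, 0, 0, 0, 0, 0, 0.07], [-0.02, 0, 0, 0, 0, 0, 0.07], [-0.02, 0, 0, 0, 0, 0, 0.07], [0, 0.015, 0, 0, 0, 0, 0.07], [0, 0.02, 0, 0, 0, 0, 0.07], [0, 0.02, 0, 0, 0, 0, 0.07], [0, 0.02, 0, 0, 0, 0, 0.07], [0, 0.02, 0, 0, 0, 0, 0.07], [0, 0.01, 0, 0, 0, 0, 0.07], [0, 0, 0, 0, 0, 0, 0.07], [0, 0, 0, 0, 0, 0, 0.07], [0, 0, 0, 0, 0, 0, 0.07]]
  ]
}}

```text
t: 44.15
tool_pos: [0.5167, 0.0181, 0.384]
tool_rot: [0.327, 1.534, -0.329]
contact_force: [0.6, -0.6, -0.7]
opening: 0.0701
```

Run:
```python
from h import *
go(.47,-.08,.3)
im,c,C=snap('side','s8');
for n,z in (('finial',.258),('small_tier',.182),('medium_tier',.106),('large_tier',.03)):
    fit('side',c,C,n,z,(.468,-.079)); r=mark_of('side',n); r and print('mark',w(C,r[0]['at']))
for n in names[5:]:
    r=mark_of('side',n); r and print(n,round(r[0]['conf'],2),w(C,r[0]['at']))
cv2.imwrite('pics/s8c.png',cv2.resize(im[120:320,150:400,::-1],(750,600),interpolation=cv2.INTER_CUBIC))
```

```text
t 44.15 tcp [0.5167 0.0181 0.384 ] xaxis [ 0.0117 -0.0037 -0.9999] open 0.0701 F [ 0.5849 -0.5775 -0.7199] shift [ 0.0838 -0.1087 -0.0039] rows 3.4331034516974968
turn deg [ 0.      0.6995 -0.0762] yaxis [0.4063 0.9137 0.0013]
side finial 0.92 [ 0.4699 -0.0886] area ratio 0.814 
mark [ 0.477  -0.0783  0.2604]
side small_tier 0.94 [ 0.4674 -0.0939] area ratio 0.828 
mark [ 0.4693 -0.0826  0.183 ]
side medium_tier 0.76 [ 0.4661 -0.0909] area ratio 0.742 
mark [ 0.4664 -0.078   0.1047]
side large_tier 0.67 [ 0.4643 -0.0875] area ratio 0.836 
mark [ 0.4639 -0.0786  0.0276]
shaker 0.97 [0.4376 0.1255 0.002 ]
cutter 0.7 [ 0.7237 -0.0689 -0.    ]
cup 0.8 [ 0.6005 -0.3649 -0.0027]
```

View pics/s8c.png

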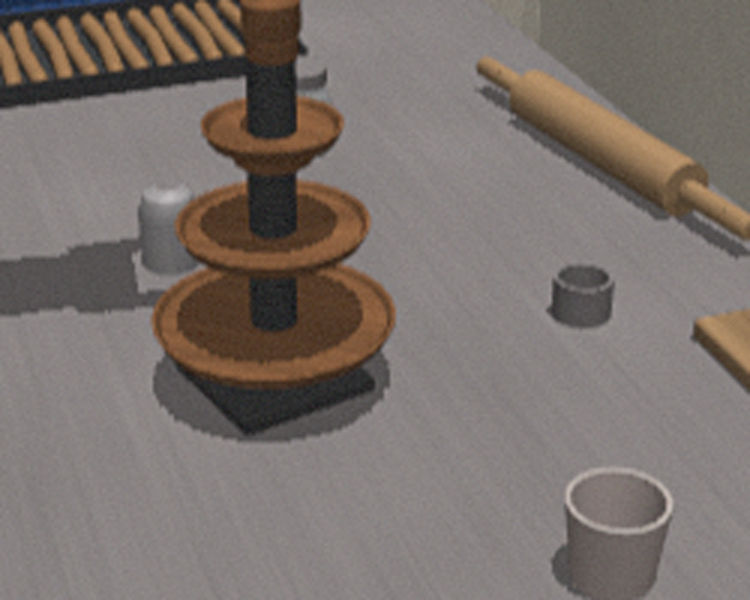

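Run:
```python
from h import *
im,c,C=snap('top')
for n in ('jar','finial'):
    r=mark_of('top',n); r and print(n,w(C,r[0]['at']))
print(finish_job())
```

```text
jar [0.6091 0.3141 0.0026]
finial [ 0.4718 -0.0809  0.2568]
the job is handed in; nothing more can be done
None
```

The stand is together on its foot: large, medium and small tier, then the finial, each let go before the next was fetched. The job is handed in at about 44 s of the 141 s. The arm was clear of the stand, about 8 cm above the finial and off to one side.

**Seating:** Each piece met resistance within about 1 mm of its expected seat height. In the last side pictures the tiers look level and aligned, and the marked heights are 0.028, 0.105, 0.183 and about 0.26 m, against 0.030, 0.106, 0.182 and 0.258 m expected.

**Bystanders:** The shaker, cutter and cup (side camera) and the jar (top camera) are where they started, within measurement error.

**Checks that disagreed:**
- The side-camera outline fits of the stacked tiers and finial put them about 10 mm off in y. Their area ratios were low (0.74–0.84) because each piece partly hides the others, so I went by the marked points, the heights and the wrist-camera fits instead.
- When I pressed the pieces down, the gripper drifted about 3 mm and tilted about 0.5° for the upper three. I saw no lean after releasing them.
- The medium tier met resistance about 0.5 mm above its computed seat height. After release its side and wrist fits agreed with the full seat position.

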